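Unload the wedge press

TASK

The pack of cards in the gluing press is dry: clear the brass weight and the glue stick out of the wedge's way, standing both upright on the cork mat, then hold the knocking block from the tool tray and drive the jammed wedge loose by its thin end. Lay the wedge and the block in the tool tray, stand the pack upright on its long edge on the blue delivery board, and finish with the weight and the glue stick standing again on the very squares they came from. Do not disturb the oil bottle behind the press.

Things in the scene. Friction and masses are not known exactly. Their poses are not given: they have to be found in the camera images.
- press: Wedge press on black mat. Origin: press centre on the table top; y along the wedge to its thin end, x to the back fence. Bed 14 mm high, x -62..74, y -64..64 mm. On it, tops at 36 mm, ends at y=+-58: cheek (x from -55), wedge, jaw (x -8..13, sprung against the wedge), pack, fence (x 47..75). Two white 60 mm squares on the mat (2 mm), at the ends of the wedge: weight on one, glue on the other.
- wedge_mid (a point): Beech wedge 160 x 24 high, 29 mm thick tapering to 13; 70 g. Point: centre; y axis to the thin end, z up. Starts jammed (10-20 N) between cheek and jaw, lying on the bed: thin end at press y=92 mm, thick end at y=-68. Pushed 20 mm or more to -y it is loose (jaw gives 2 mm); after 34 mm the block meets the jaw. The thick end then sticks out of the jaws for gripping across its thickness.
- pack_mid (a point): Pack of white cards, brown paper band, 56 x 86 x 33 mm, 0.1 kg. Point: centre; z axis across the 33 mm thickness, y along the 86 mm, x along the 56 mm (down at the start). Stands on a long edge on the press bed between jaw and fence, thickness along the press's x; its top 34 mm stand above them: grip here across the thickness.
- weight_mid (a point): Brass weight, 29 mm diameter, 46 mm tall, 0.2 kg, upright. Point: centre, half-way up; z up. The cylindrical body is 32 mm high (grip it there), with a narrower knob above it.
- glue_mid (a point): Glue stick, white with a blue middle, 24 mm diameter, 86 mm tall, 30 g, upright. Point: centre, half-way up; z up.
- block_mid (a point): Knocking block of wood with one black rubber side, 51 x 110 x 50 mm, 0.4 kg. Point: centre, half-way up; y axis along the 110 mm, x across the 51 mm (grip here), z up. At the start it lies in the tool tray.
- tool_tray: Shallow wooden tray, fixed, 160 x 200 mm, floor 6 mm above the table, rim 6 mm thick and 14 mm above the table. Origin: centre of its underside; x across the 160 mm, y along the 200 mm. The block lies at x = +36 mm, lengthwise along y; the half at negative x is empty.
- setdown: Cork set-down mat, fixed, 110 x 130 x 4 mm. Origin: centre of its underside; y along the 130 mm, z up. Empty at the start.
- board: Blue delivery board on two dark battens, fixed, 110 x 130 mm, top 14 mm above the table. Origin: centre of its underside; y along the 130 mm, z up. Empty at the start.
- bottle: Oil bottle, cream with green label and red cap, 45 mm diameter, 138 mm tall, standing loose behind the press. Origin: centre of its underside.

How it is judged:
On the way, in this order (a step that is already met when the one before it is completed fails the run):
1. weight and glue stick both stand on the cork mat, let go (horizontal distance between each of weight_mid, glue_mid and setdown below 0.086 m and height (world z) of weight_mid between 0.0254 and 0.029 m and angle between each of weight_mid, glue_mid's own z axis and vertical below 0.1 rad and contact force between the fingers and weight below 0.1 N and height (world z) of glue_mid between 0.0454 and 0.049 m and contact force between the fingers and glue below 0.1 N), for 0.2 s.
2. the block is driven against the wedge in the press (contact force between block and wedge above 2 N and contact force between the fingers and wedge below 0.1 N and y of wedge_mid in the frame of press above -0.003 m).
3. the wedge has been driven at least 20 mm out and is loose, still lying in the press and not touched by the fingers (y of wedge_mid in the frame of press below -0.008 m and z of wedge_mid in the frame of press below 0.034 m and contact force between the fingers and wedge below 0.1 N), for 0.05 s.
4. the pack stands upright on the delivery board, let go (horizontal distance between pack_mid and board below 0.065 m and z of pack_mid in the frame of board between 0.038 and 0.046 m and angle between pack_mid's own z axis and vertical between 1.47 and 1.67 rad and contact force between the fingers and pack below 0.1 N), for 0.2 s.
At the end, for the whole second after the job is handed in: Weight and glue stick stand upright within 15 mm of where each stood at the start; the pack stands on a long edge on the delivery board, its centre within 65 mm of the board's centre; wedge and block lie flat on the floor of the tool tray, their centres within 62 mm of its centre; all at rest (distance of each of weight_mid, glue_mid from where it was at the start of the episode below 0.015 m and angle between each of weight_mid, glue_mid's own z axis and vertical below 0.1 rad and horizontal distance between pack_mid and board below 0.065 m and z of pack_mid in the frame of board between 0.038 and 0.046 m and angle between pack_mid's own z axis and vertical between 1.47 and 1.67 rad and horizontal distance between each of wedge_mid, block_mid and tool_tray below 0.062 m and z of wedge_mid in the frame of tool_tray below 0.021 m and angle between each of wedge_mid, block_mid's own z axis and vertical below 0.06 rad and z of block_mid in the frame of tool_tray below 0.034 m and linear speed of each of weight, glue, pack, wedge, block below 0.02 m/s); the robot touches nothing.
It fails at once if the oil bottle is shifted by more than 15 mm or tipped (distance of bottle from where it was at the start of the episode above 0.015 m or angle between bottle's own z axis and vertical above 0.2 rad).
It also fails if it takes over 144 s, if anything falls off the work surface, if the arm or the gripper's body presses on something with over 40 N, if the wrist force passes 120 N, or if a joint passes its speed limit or range.

ROBOT

A 7-joint arm with a two-finger parallel gripper is mounted at the origin on the work surface; the furniture and walls round the work are solid. World frame = base frame: x ahead of the robot, y to its left, z up, the work surface at z = 0. Lengths are in m, angles in rad, forces in N, time in s.
With the tool pointing down it reaches from about 0.425 to 0.875 m from the base axis. Payload 4.7 kg.
Tool frame: the origin (TCP) lies midway between the tips of the shut fingers; the grasp point (between the pads) lies 19 mm behind it; x points along the fingers, y is the direction in which the jaws open and shut, and the axes are right-handed (so a half turn about x gives the same grasp; the last joint's range is limited). The gripper opens to 87 mm and grips with 3 to 60 N. Pads are 19 mm wide; open, the fingers measure 117 mm over their backs; the gripper's body (75 mm by 190 mm) begins 51 mm behind the grasp point.
Start: joints at [1.36, 0.321, -0.07, 1.45, 0.023, 1.371, -0.057], TCP at [0.145, -0.634, 0.223] pointing down, gripper open.
Joint ranges: [-2.86, 2.86], [-0.3, 2.09], [-1.38, 1.24], [0.06, 2.45], [-1.56, 4.7], [0.09, 2.05], [-2.69, 2.69]. Speed limits (rad/s): [2.57, 2.57, 3.14, 3.14, 3.14, 3.14, 3.14].

INTERFACE

Orientations are given as a rotation vector (axis times angle).
In Python, from bench import ctrl gives the robot as it stands. The module is installed in compiled form; this text tells all that it offers.
- The arm moves only by the shell command python3 -m jog 'ROWS' [FORCE]. ROWS is JSON, a list of rows, each an object with "rot": the turn, a rotation vector about the tool's x, y, z in units of 5 degrees (1.0 is 5 degrees), a list of three; "travel": the shift along the tool's x, y, z in units of 0.3 m (1.0 is 0.3 m), a list of three; "jaw": the closure, from -1 (fully open) to 1 (shut), so that 0 is half open. In form: [{"rot": [ax, ay, az], "travel": [tx, ty, tz], "jaw": jaw}, ...]. A call has 1 to 8 rows; each row shifts and turns the commanded pose from where the row before left it, along the tool's axes as they then stand; what a row does not reach is not made up. A row lasts 1/10 s, in which the tool goes at most 50 mm and 8.59 degrees, less where a joint would pass 70% of its speed; a pose out of reach is approached as far as the arm can. A call with a number of a shift or a turn outside -1 to 1 is refused whole. A call with a gripper value outside its range is refused whole. The fingers move at their own pace and stop on an object; FORCE is the grip in N (left out, the last holds). Time passes only in rows, so rows that do not move let the fingers close. It gives the time, the measured TCP pose, the force and the opening at its end, in the units of the state.
- ctrl.get_state(): the state, without advancing time (a new reading comes with each control period).
- ctrl.get_image(name): name is "scene" or "top"; returns the picture (400x640x3 uint8, red, green, blue); there is no depth.
- ctrl.camera_model(name): a dict with "mtx" (3x3 intrinsics, pixels), "extrinsics" (4x4, takes a point from world to camera coordinates). Camera axes: x right, y up, looking along -z (the intrinsics and any distortion apply to the point x, -y, -z); pixel columns grow to the right and rows downward; lengths in m; the calibration is good to about 2 mm. A picture is of the moment at which its call begins. camera_model takes no time and is no camera call.
- ctrl.close_job(): hands the job in, once; it reports no verdict.
The state is a dict: "time": time; "joint_positions": joint angles; "qd": joint speeds; "joint_torque": joint torques, N m; "position": TCP position; "tool_rot": TCP orientation; "ft_force": force on the tool from outside, world axes, zero at the start; "torque": the same for the moment, N m; "grip_width": opening from 0.0 (shut) to 1.0 (fully open).
Only numpy, scipy, OpenCV 4.12 (cv2) and the standard library are available. Lean on these libraries where they do the work, as an engineer would, in place of code of your own. Each camera call takes 0.05 s, during which the arm holds its last target.

## Working session

There is one attempt and no reset: what is moved stays moved. The work goes in short steps, Python scripts to look and compute and a shell command to move; the robot and the scene stay as the last step left them, time stands still between calls to the robot, and variables do not carry over. Pictures are saved under pics/ and viewed, and the job is handed in when it is done.

```bash
ls; mkdir -p pics; python3 - <<'E'
from bench import ctrl
import cv2,numpy as np
s=ctrl.get_state()
for k,v in s.items(): print(k,np.round(v,4))
for n in("scene","top"):
    im=ctrl.get_image(n); cv2.imwrite(f"pics/{n}0.png",im[:,:,::-1])
    m=ctrl.camera_model(n); print(n,m)
E
```

```text
pics
time 0.0
joint_positions [ 1.3601  0.3218 -0.0701  1.4516  0.0226  1.3708 -0.0569]
qd [-0.0003  0.0003  0.0025  0.0004  0.0001 -0.001   0.0009]
joint_torque [ 6.00000e-04 -4.91290e+01 -4.03600e-01 -3.12527e+01 -6.40000e-02
  4.38000e-02  2.00000e-04]
position [ 0.1447 -0.6331  0.2215]
tool_rot [ 2.1029  0.2394 -2.1036]
ft_force [0.5201 0.7823 0.4052]
torque [-0.0265 -0.0317  0.0128]
grip_width 1.0038
scene {'mtx': array([[487.10580464,   0.        , 319.02737307],
       [  0.        , 487.10580464, 202.05485855],
       [  0.        ,   0.        ,   1.        ]]), 'extrinsics': array([[-0.41814516, -0.90837386,  0.00339796,  0.22359821],
       [ 0.62121063, -0.28322417,  0.7306719 , -0.40314937],
       [-0.66276087,  0.30763777,  0.68272032, -1.07499284],
       [ 0.        ,  0.        ,  0.        ,  1.        ]])}
top {'mtx': array([[466.6637059 ,   0.        , 318.95735418],
       [  0.        , 466.6637059 , 210.83674957],
       [  0.        ,   0.        ,   1.        ]]), 'extrinsics': array([[ 0.004991  , -0.99982142, -0.01822667, -0.00409746],
       [ 0.98848673,  0.00217638,  0.15129191, -0.56861513],
       [-0.15122523, -0.01877191,  0.98832107, -1.38848607],
       [ 0.        ,  0.        ,  0.        ,  1.        ]])}
```

View pics/scene0.png

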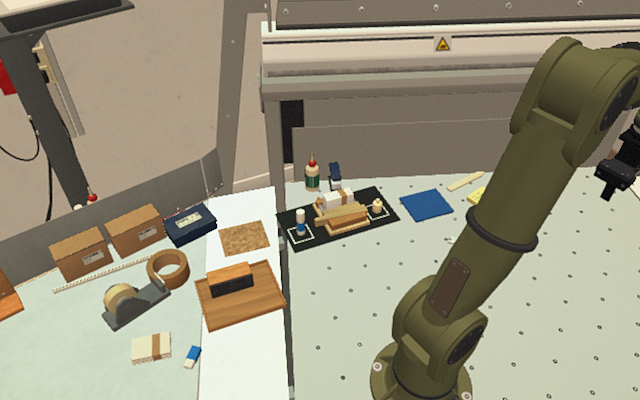

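View pics/top0.png

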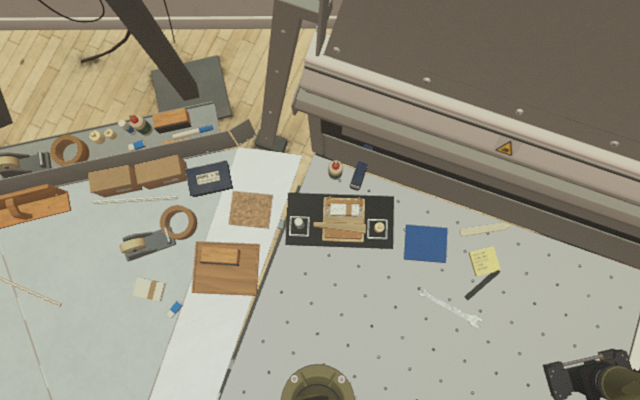

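```bash
cat > h.py <<'E'
from bench import ctrl
import cv2,numpy as np
from scipy.spatial.transform import Rotation as R
def cam(n):
    m=ctrl.camera_model(n); return np.array(m["mtx"]),np.array(m["extrinsics"])
def ray(n,u,v):
    K,E=cam(n); d=np.linalg.inv(K)@[u,v,1]; d=np.array([d[0],-d[1],-d[2]])
    Rm=E[:3,:3]; c=-Rm.T@E[:3,3]; return c,Rm.T@d
def onz(n,u,v,z):
    c,d=ray(n,u,v); return c+d*(z-c[2])/d[2]
def proj(n,p):
    K,E=cam(n); q=E[:3,:3]@np.array(p)+E[:3,3]; q=K@[q[0],-q[1],-q[2]]; return q[:2]/q[2]
def two(a,b):
    A=[];B=[]
    for n,(u,v) in(("scene",a),("top",b)):
        c,d=ray(n,u,v); d/=np.linalg.norm(d); P=np.eye(3)-np.outer(d,d); A.append(P);B.append(P@c)
    return np.linalg.lstsq(np.vstack(A),np.hstack(B),rcond=None)[0]
def crop(n,im,x0,y0,x1,y1,f,name):
    c=cv2.resize(im[y0:y1,x0:x1],None,fx=f,fy=f,interpolation=cv2.INTER_CUBIC)
    cv2.imwrite(name,c[:,:,::-1])
E
python3 - <<'E'
from h import *
t=cv2.imread("pics/top0.png")[:,:,::-1]; s=cv2.imread("pics/scene0.png")[:,:,::-1]
crop("t",t,180,150,460,310,2.8,"pics/top0z.png"); crop("s",s,190,150,470,340,2.8,"pics/scene0z.png")
crop("t",t,280,150,400,260,6,"pics/top0zz.png")
crop("t",s,270,150,400,260,6,"pics/scene0zz.png")
E
```

```text
(no output)
```

View pics/top0z.png

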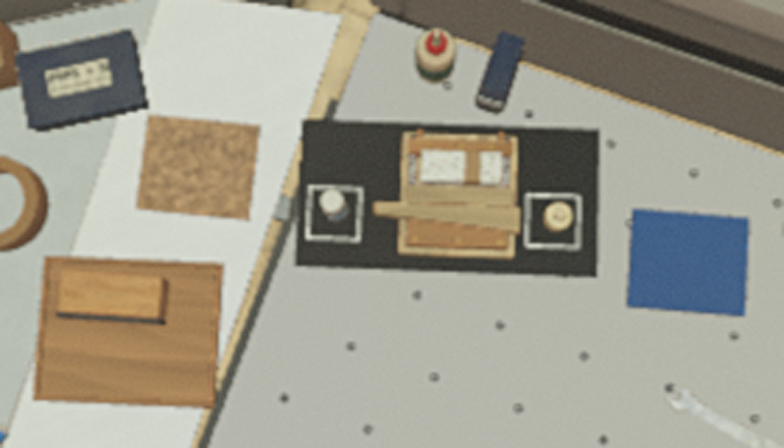

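View pics/scene0zz.png

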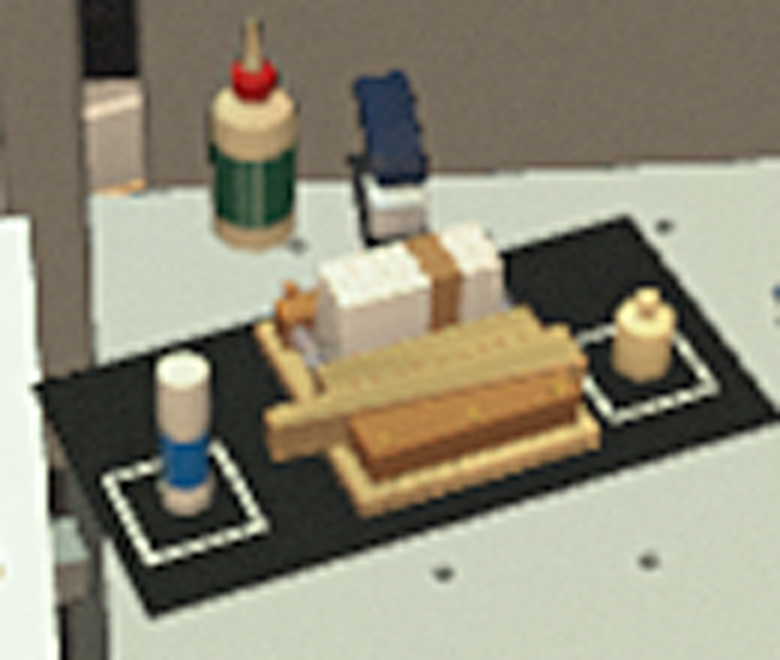

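View pics/top0zz.png

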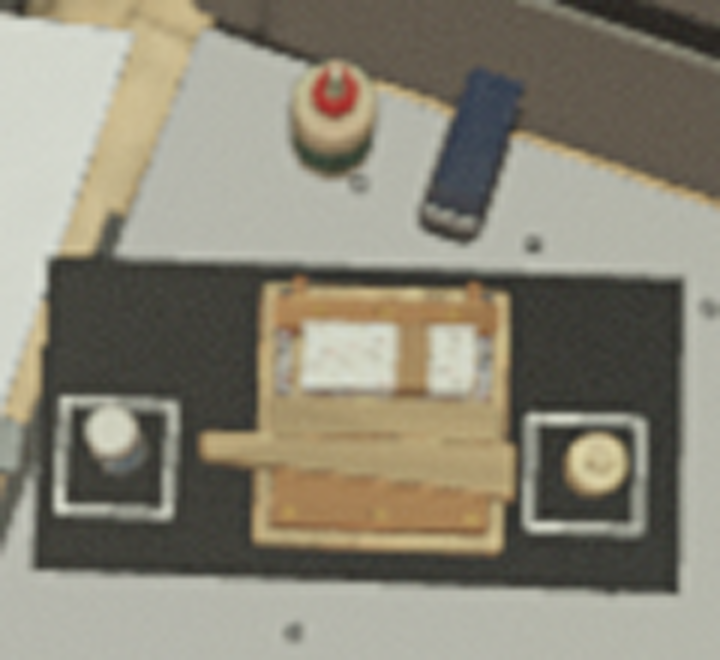

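View pics/scene0z.png

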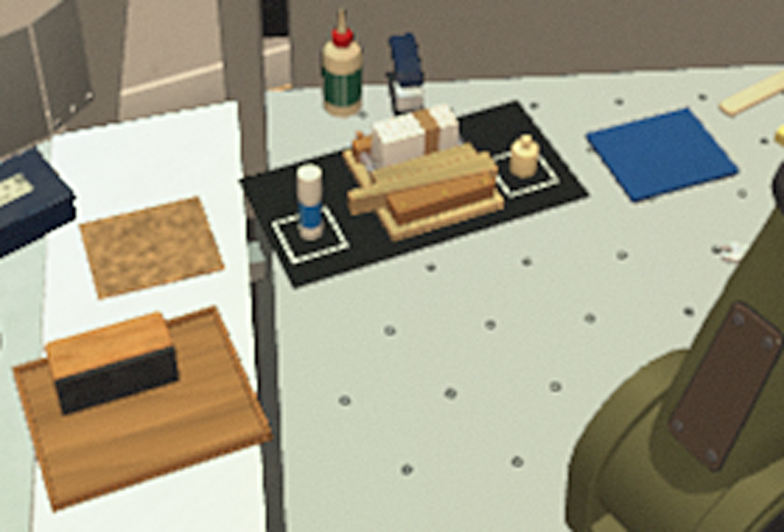

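```bash
python3 - <<'E'
from h import *
im={n:cv2.imread(f"pics/{n}0.png") for n in("top","scene")}
s=ctrl.get_state(); print(np.round(R.from_rotvec(s["tool_rot"]).as_matrix(),3).tolist())
def comp(n,mask,roi):
    m=np.zeros_like(mask); x0,y0,x1,y1=roi; m[y0:y1,x0:x1]=mask[y0:y1,x0:x1]
    m=cv2.morphologyEx(m,cv2.MORPH_CLOSE,np.ones((3,3),np.uint8))
    cs,_=cv2.findContours(m,cv2.RETR_EXTERNAL,cv2.CHAIN_APPROX_NONE)
    return max(cs,key=cv2.contourArea)
def report(name,n,c,z):
    P=np.array([onz(n,u,v,z)[:2]*1000 for u,v in c[:,0,:]],np.float32)
    (cx,cy),(w,h),a=cv2.minAreaRect(P); H=cv2.convexHull(P); M=cv2.moments(H)
    print(name,n,"rect c",np.round((cx,cy),1),"size",np.round((w,h),1),"ang",round(a,1),"hull centroid",round(M['m10']/M['m00'],1),round(M['m01']/M['m00'],1))
R_={"mat":((284,190,398,252),(275,185,402,252),.002,lambda h:cv2.inRange(h,(0,0,0),(179,255,75))),
"board":((400,220,452,268),(395,185,460,225),.014,lambda h:cv2.inRange(h,(100,150,60),(125,255,255))),
"cork":((225,188,276,232),(215,215,275,262),.004,lambda h:cv2.inRange(h,(5,70,90),(22,255,230))),
"tray":((188,238,264,300),(190,258,290,332),.014,lambda h:cv2.inRange(h,(5,70,60),(25,255,255)))}
for k,(rt,rs,z,f) in R_.items():
    for n,r in(("top",rt),("scene",rs)):
        c=comp(n,f(cv2.cvtColor(im[n],cv2.COLOR_BGR2HSV)),r); report(k,n,c,z)
E
```

```text
[[-0.001, 0.223, -0.975], [0.002, -0.975, -0.223], [-1.0, -0.002, 0.0]]
mat top rect c [547.4 -65.4] size [333.  166.7] ang 88.1 hull centroid 546.4 -64.4
mat scene rect c [547.7 -47.7] size [370.4 166.1] ang 87.9 hull centroid 546.4 -56.7Traceback (most recent call last):
  File "<stdin>", line 19, in <module>
  File "<stdin>", line 8, in comp
ValueError: max() iterable argument is empty
```

```bash
python3 - <<'E'
from h import *
im={n:cv2.imread(f"pics/{n}0.png") for n in("top","scene")}
h={n:cv2.cvtColor(im[n],cv2.COLOR_BGR2HSV) for n in im}
def comp(n,mask,roi):
    m=np.zeros_like(mask); x0,y0,x1,y1=roi; m[y0:y1,x0:x1]=mask[y0:y1,x0:x1]
    m=cv2.morphologyEx(m,cv2.MORPH_OPEN,np.ones((3,3),np.uint8))
    cs,_=cv2.findContours(m,cv2.RETR_EXTERNAL,cv2.CHAIN_APPROX_NONE)
    return max(cs,key=cv2.contourArea)
def report(name,n,c,z):
    P=np.array([onz(n,u,v,z)[:2]*1000 for u,v in c[:,0,:]],np.float32)
    (cx,cy),(w,hh),a=cv2.minAreaRect(P); H=cv2.convexHull(P); M=cv2.moments(H)
    print(name,n,"rect c",np.round((cx,cy),1),"size",np.round((w,hh),1),"ang",round(a,1),"hull centroid",round(M['m10']/M['m00'],1),round(M['m01']/M['m00'],1))
print(h["top"][245,425],h["scene"][205,428],h["top"][210,250],h["scene"][240,245],h["top"][285,230],h["scene"][310,245],h["top"][278,192],h["top"][300,220])
ang=lambda lo,hi:(lambda n:cv2.inRange(h[n],lo,hi))
R_={"board":((400,220,452,268),(395,185,460,225),.014,ang((98,110,40),(125,255,255))),
"cork":((226,188,276,232),(217,218,275,258),.004,ang((5,55,70),(22,255,230))),
"tray":((188,238,264,300),(190,258,290,332),.014,ang((5,60,50),(25,255,255)))}
for k,(rt,rs,z,f) in R_.items():
    for n,r in(("top",rt),("scene",rs)):
        try: report(k,n,comp(n,f(n),r),z)
        except Exception as e: print(k,n,e)
E
```

```text
[107 130 137] [105 168 135] [ 17 102 148] [ 17 133 177] [ 16 120 164] [ 15 148 186] [ 20  54 179] [ 40  11 212]
board top rect c [ 472.8 -330.5] size [124.8 104.4] ang 85.3 hull centroid 473.1 -330.6
board scene rect c [ 472.3 -327.5] size [129.4 109.5] ang 85.6 hull centroid 472.2 -327.6
cork top rect c [579.3 216.1] size [127.  107.5] ang 84.5 hull centroid 579.4 216.3
cork scene rect c [580.9 217. ] size [128.3 109.9] ang 83.5 hull centroid 580.1 216.8
tray top rect c [391.2 277.4] size [217.5 162.6] ang 87.6 hull centroid 392.4 280.8
tray scene rect c [399.2 286.9] size [201.8 181. ] ang 86.9 hull centroid 396.8 287.9
```

```bash
cat >> h.py <<'E'
def uz(n,p,x0,y0,f,z): return onz(n,x0+(p[0]+.5)/f-.5,y0+(p[1]+.5)/f-.5,z)*1000
E
python3 - <<'E'
from h import *
def quad(name,n,ps,x0,y0,f,z):
    P=np.array([uz(n,p,x0,y0,f,z)[:2] for p in ps]); c=P.mean(0)
    L=[np.linalg.norm(P[i]-P[(i+1)%4]) for i in range(4)]
    e1=(P[0]-P[1])+(P[3]-P[2]); print(name,n,np.round(P,1).tolist(),"c",np.round(c,1),"L",np.round(L,1),"yaw(y axis)",round(np.degrees(np.arctan2(-e1[0],e1[1])),2))
quad("tray","top",[(45,257),(222,266),(214,405),(35,398)],180,150,2.8,.014)
quad("tray","scene",[(14,367),(217,308),(270,437),(53,508)],190,150,2.8,.014)
quad("bed","top",[(263,283),(512,292),(502,553),(253,545)],280,150,6,.014)
quad("mat","top",[(48,258),(684,277),(678,592),(35,568)],280,150,6,.002)
quad("sqG","top",[(58,397),(180,399),(176,520),(53,516)],280,150,6,.002)
quad("sqW","top",[(524,414),(648,416),(645,536),(522,533)],280,150,6,.002)
quad("mat","scene",[(37,385),(630,217),(790,420),(152,617)],270,150,6,.002)
quad("sqG","scene",[(103,482),(215,440),(268,525),(152,563)],270,150,6,.002)
K=lambda p,x0=0,y0=0,f=1:(x0+(p[0]+.5)/f-.5,y0+(p[1]+.5)/f-.5)
for nm,a,b in[("glue top",(184,368),(112,432)),("knob top",(650,298),(598,462)),("red cap tip",(253,22),(335,80)),("wedge thin top corner near",(270,412),(201,453))]:
    print(nm,np.round(1000*two(K(a,270,150,6),K(b,280,150,6)),1))
print("glue@z88",np.round(uz("top",(112,432),280,150,6,.088),1),"knob@48",np.round(uz("top",(598,462),280,150,6,.048),1))
print("scene glue88",np.round(uz("scene",(184,368),270,150,6,.088),1),"knob48",np.round(uz("scene",(650,298),270,150,6,.048),1))
print("bottle base scene",np.round(uz("scene",(252,232),270,150,6,0),1),"base front top",np.round(uz("top",(333,175),280,150,6,0),1))
print("wedge thin left corners z38 top",[np.round(uz("top",p,280,150,6,.038),1) for p in[(201,432),(201,460),(515,445),(514,498)]])
print("block top corners z56",[np.round(uz("top",p,180,150,2.8,.056),1) for p in[(58,267),(166,277),(163,318),(55,312)]])
E
```

```text
tray top [[475.7, 381.9], [466.4, 184.2], [314.6, 189.3], [321.1, 385.9]] c [394.5 285.3] L [197.9 151.9 196.8 154.7] yaw(y axis) -2.29
tray scene [[477.7, 381.7], [466.4, 185.9], [307.0, 194.8], [316.8, 388.8]] c [392.  287.8] L [196.2 159.6 194.2 161. ] yaw(y axis) -3.09
bed top [[618.0, -15.3], [613.4, -145.6], [476.6, -139.1], [480.3, -10.6]] c [547.1 -77.6] L [130.3 136.9 128.5 137.7] yaw(y axis) -1.83
mat top [[633.4, 98.8], [623.7, -237.2], [457.7, -230.9], [469.0, 103.1]] c [546.  -66.5] L [336.1 166.1 334.2 164.5] yaw(y axis) -1.79
sqG top [[559.0, 92.4], [558.1, 28.2], [494.3, 29.8], [496.2, 94.1]] c [526.9  61.1] L [64.2 63.8 64.4 62.8] yaw(y axis) -1.25
sqW top [[550.6, -152.2], [549.7, -217.0], [486.8, -214.3], [488.1, -150.5]] c [ 518.8 -183.5] L [64.8 63.  63.9 62.5] yaw(y axis) -1.0
mat scene [[634.4, 97.3], [622.9, -236.3], [456.5, -233.0], [468.9, 104.0]] c [545.7 -67. ] L [333.9 166.4 337.2 165.6] yaw(y axis) -2.05
sqG scene [[558.4, 92.4], [562.0, 31.6], [499.4, 31.3], [499.9, 91.1]] c [529.9  61.6] L [60.8 62.6 59.7 58.5] yaw(y axis) 1.47
glue top [529.5  58.9  90.7]
knob top [ 519.9 -185.1   49.4]
red cap tip [694.8 -50.2 140.9]
wedge thin top corner near [524.7  16.9  49. ]
glue@z88 [529.4  58.3  88. ] knob@48 [ 520.  -185.4   48. ]
scene glue88 [532.6  58.6  88. ] knob48 [ 521.2 -185.9   48. ]
bottle base scene [697.5 -48.8   0. ] base front top [679.  -52.2   0. ]
wedge thin left corners z38 top [array([536. ,  15.9,  38. ]), array([521.6,  15.8,  38. ]), array([ 529.8, -144.4,   38. ]), array([ 502.6, -143.6,   38. ])]
block top corners z56 [array([461.4, 355.4,  56. ]), array([451. , 238.2,  56. ]), array([407.2, 240. ,  56. ]), array([413.1, 356.5,  56. ])]
```

```bash
cat >> h.py <<'E'
def st():
    s=ctrl.get_state(); M=R.from_rotvec(s["tool_rot"]).as_matrix()
    print("t",round(s["time"],2),"pos",np.round(np.array(s["position"])*1000,1),"az",round(np.degrees(np.arctan2(M[1,1],M[0,1])),2),"tilt x",np.round(M[:,0],3),"F",np.round(s["ft_force"],1),"w",round(s["grip_width"],3),"q",np.round(s["joint_positions"],2)); return s,M
def go(*targets):
    "targets in mm; prints tool-axis travel units from the measured pose"
    s,M=st(); p=np.array(s["position"])*1000
    for t in targets:
        d=M.T@(np.array(t)-p)/300; n=np.linalg.norm(d)*300
        print("to",t,"travel",np.round(d,3),"dist",round(n,1),"rows>=",int(np.ceil(n/45)),"per row",np.round(d/np.ceil(n/45),4)); p=np.array(t)
E
python3 -m jog '[{"rot":[-1,0,0],"travel":[0,0,0],"jaw":-1},{"rot":[-1,0,0],"travel":[0,0,0],"jaw":-1},{"rot":[-1,0,0],"travel":[0,0,0],"jaw":-1},{"rot":[-1,0,0],"travel":[0,0,0],"jaw":-1},{"rot":[-1,0,0],"travel":[0,0,0],"jaw":-1},{"rot":[-1,0,0],"travel":[0,0,0],"jaw":-1},{"rot":[-1,0,0],"travel":[0,0,0],"jaw":-1},{"rot":[-1,0,0],"travel":[0,0,0],"jaw":-1}]' 20
python3 -m jog '[{"rot":[-1,0,0],"travel":[0,0,0],"jaw":-1},{"rot":[-1,0,0],"travel":[0,0,0],"jaw":-1},{"rot":[-1,0,0],"travel":[0,0,0],"jaw":-1},{"rot":[-1,0,0],"travel":[0,0,0],"jaw":-1},{"rot":[-1,0,0],"travel":[0,0,0],"jaw":-1},{"rot":[-1,0,0],"travel":[0,0,0],"jaw":-1},{"rot":[-1,0,0],"travel":[0,0,0],"jaw":-1},{"rot":[0,0,0],"travel":[0,0,0],"jaw":-1}]'
python3 -c "
from h import *
go((400,-450,222),(520.5,-185.5,200),(520.5,-185.5,70),(520.5,-185.5,6))
K=lambda p,x0=0,y0=0,f=1:(x0+(p[0]+.5)/f-.5,y0+(p[1]+.5)/f-.5)
for a,b in[((385,80),(497,75)),((395,225),(455,225))]: print(np.round(1000*two(K(a,270,150,6),K(b,280,150,6)),1))
"
```

```text
time: 0.9
position: [0.1447, -0.6333, 0.2219]
tool_rot: [1.666, 0.833, -1.666]
ft_force: [-1.1, 0.5, 0.9]
grip_width: 1.001
time: 1.7
position: [0.1447, -0.6334, 0.222]
tool_rot: [1.237, 1.192, -1.236]
ft_force: [-0.3, -0.4, 0.5]
grip_width: 1.002
t 1.7 pos [ 144.7 -633.4  222. ] az -2.11 tilt x [-0.     0.001 -1.   ] F [-0.3 -0.4  0.5] w 1.002 q [ 1.49  0.33 -0.24  1.45  0.08  1.38  1.21]
to (400, -450, 222) travel [ 0.     0.828 -0.642] dist 314.3 rows>= 7 per row [ 1.000e-04  1.183e-01 -9.170e-02]
to (520.5, -185.5, 200) travel [ 0.074  0.369 -0.896] dist 291.5 rows>= 7 per row [ 0.0106  0.0527 -0.128 ]
to (520.5, -185.5, 70) travel [0.433 0.    0.   ] dist 130.0 rows>= 3 per row [1.444e-01 0.000e+00 1.000e-04]
to (520.5, -185.5, 6) travel [0.213 0.    0.   ] dist 64.0 rows>= 2 per row [1.067e-01 0.000e+00 1.000e-04]
[ 718.1 -135.5   59.4]
[ 649.6 -112.9   19.5]
```

```bash

python3 -m jog '[{"rot":[0,0,0],"travel":[0,0.118,-0.092],"jaw":-1},{"rot":[0,0,0],"travel":[0,0.118,-0.092],"jaw":-1},{"rot":[0,0,0],"travel":[0,0.118,-0.092],"jaw":-1},{"rot":[0,0,0],"travel":[0,0.118,-0.092],"jaw":-1},{"rot":[0,0,0],"travel":[0,0.118,-0.092],"jaw":-1},{"rot":[0,0,0],"travel":[0,0.118,-0.092],"jaw":-1},{"rot":[0,0,0],"travel":[0,0.118,-0.092],"jaw":-1}]'
python3 -m jog '[{"rot":[0,0,0],"travel":[0.01,0.053,-0.128],"jaw":-1},{"rot":[0,0,0],"travel":[0.01,0.053,-0.128],"jaw":-1},{"rot":[0,0,0],"travel":[0.01,0.053,-0.128],"jaw":-1},{"rot":[0,0,0],"travel":[0.01,0.053,-0.128],"jaw":-1},{"rot":[0,0,0],"travel":[0.01,0.053,-0.128],"jaw":-1},{"rot":[0,0,0],"travel":[0.01,0.053,-0.128],"jaw":-1},{"rot":[0,0,0],"travel":[0.01,0.053,-0.128],"jaw":-1},{"rot":[0,0,0],"travel":[0,0,0],"jaw":-1}]'
python3 -c "
from h import *
go((520.5,-185.5,70),(520.5,-185.5,6))"
```

```text
time: 2.4
position: [0.4008, -0.4485, 0.2225]
tool_rot: [1.238, 1.19, -1.239]
ft_force: [-0.2, -1.1, 0.6]
grip_width: 1.0
time: 3.2
position: [0.5231, -0.1773, 0.2015]
tool_rot: [1.233, 1.197, -1.228]
ft_force: [0.2, 0.3, -0.7]
grip_width: 1.0
t 3.2 pos [ 523.1 -177.3  201.5] az -1.63 tilt x [ 0.001  0.004 -1.   ] F [ 0.2  0.3 -0.7] w 1.0 q [ 0.84  0.17 -0.62  1.71  0.1   1.3   0.17]
to (520.5, -185.5, 70) travel [ 0.438 -0.008  0.029] dist 131.8 rows>= 3 per row [ 0.1461 -0.0028  0.0097]
to (520.5, -185.5, 6) travel [ 0.213 -0.     0.001] dist 64.0 rows>= 2 per row [ 1.067e-01 -1.000e-04  4.000e-04]
```

```bash

python3 -m jog '[{"rot":[0,0,0],"travel":[0.146,-0.003,0.009],"jaw":-1},{"rot":[0,0,0],"travel":[0.146,-0.003,0.009],"jaw":-1},{"rot":[0,0,0],"travel":[0.1,-0.003,0.009],"jaw":-1},{"rot":[0,0,0],"travel":[0,0,0],"jaw":-1},{"rot":[0,0,0],"travel":[0,0,0],"jaw":-1}]'
python3 -c "
from h import *
im=ctrl.get_image('scene'); crop('s',im,270,100,470,260,4,'pics/s1.png')
go((520.5,-185.5,6))"
```

```text
time: 3.7
position: [0.5179, -0.1934, 0.0843]
tool_rot: [1.238, 1.191, -1.237]
ft_force: [0.9, -0.4, 0.5]
grip_width: 0.999
t 3.75 pos [ 519.  -193.6   85.5] az -2.17 tilt x [ 0.002 -0.001 -1.   ] F [ 0.6 -0.1 -0.3] w 1.002 q [ 0.83  0.28 -0.59  1.84  0.18  1.07  0.13]
to (520.5, -185.5, 6) travel [ 0.265  0.003 -0.027] dist 80.0 rows>= 2 per row [ 0.1326  0.0017 -0.0136]
```

View pics/s1.png

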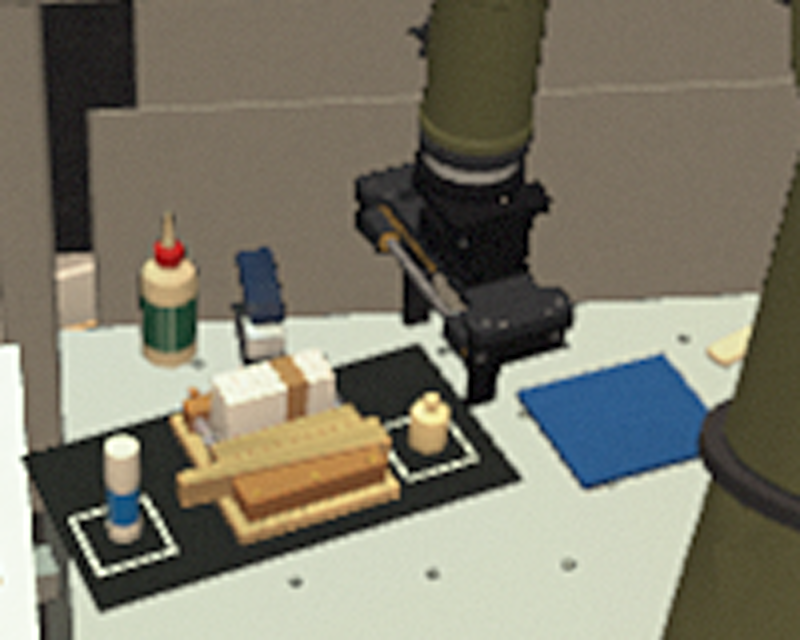

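```bash

python3 -m jog '[{"rot":[0,0,0],"travel":[0.02,0.003,-0.027],"jaw":-1},{"rot":[0,0,0],"travel":[0.1,0,0],"jaw":-1},{"rot":[0,0,0],"travel":[0.09,0,0],"jaw":-1},{"rot":[0,0,0],"travel":[0.04,0,0],"jaw":-1},{"rot":[0,0,0],"travel":[0,0,0],"jaw":-1},{"rot":[0,0,0],"travel":[0,0,0],"jaw":-1}]'
python3 -c "
from h import *
go((520.5,-185.5,6))"
```

```text
time: 4.35
position: [0.5201, -0.1852, 0.0102]
tool_rot: [1.237, 1.19, -1.235]
ft_force: [0.0, -0.6, -0.3]
grip_width: 0.997
t 4.35 pos [ 520.1 -185.2   10.2] az -2.11 tilt x [ 0.002 -0.001 -1.   ] F [ 0.  -0.6 -0.3] w 0.997 q [ 0.79  0.38 -0.57  1.9   0.25  0.94  0.06]
to (520.5, -185.5, 6) travel [0.014 0.001 0.001] dist 4.2 rows>= 1 per row [0.014  0.0013 0.0011]
```

```bash

python3 -m jog '[{"rot":[0,0,0],"travel":[0.014,0,0],"jaw":-1},{"rot":[0,0,0],"travel":[0,0,0],"jaw":1},{"rot":[0,0,0],"travel":[0,0,0],"jaw":1},{"rot":[0,0,0],"travel":[0,0,0],"jaw":1},{"rot":[0,0,0],"travel":[0,0,0],"jaw":1},{"rot":[0,0,0],"travel":[0,0,0],"jaw":1},{"rot":[0,0,0],"travel":[0,0,0],"jaw":1},{"rot":[0,0,0],"travel":[0,0,0],"jaw":1}]' 20
python3 -m jog '[{"rot":[0,0,0],"travel":[0,0,0],"jaw":1},{"rot":[0,0,0],"travel":[0,0,0],"jaw":1}]'
python3 -c "
from h import *
go((520.5,-185.5,160),(600,60,160),(580,184,160),(580,184,8.5))"
```

```text
time: 5.15
position: [0.519, -0.1852, 0.0047]
tool_rot: [1.236, 1.192, -1.236]
ft_force: [-0.7, 0.1, -0.4]
grip_width: 0.448
time: 5.35
position: [0.5192, -0.1852, 0.0048]
tool_rot: [1.237, 1.191, -1.236]
ft_force: [1.2, -0.2, 0.0]
grip_width: 0.32
t 5.35 pos [ 519.2 -185.2    4.8] az -2.12 tilt x [ 0. -0. -1.] F [ 1.2 -0.2  0. ] w 0.32 q [ 0.79  0.38 -0.57  1.9   0.25  0.93  0.06]
to (520.5, -185.5, 160) travel [-0.517  0.004  0.001] dist 155.2 rows>= 4 per row [-0.1293  0.0011  0.0002]
to (600, 60, 160) travel [ 0.     0.235 -0.828] dist 258.1 rows>= 6 per row [ 0.      0.0391 -0.1379]
to (580, 184, 160) travel [-0.    -0.082 -0.411] dist 125.6 rows>= 3 per row [-0.     -0.0273 -0.1369]
to (580, 184, 8.5) travel [ 0.505 -0.    -0.   ] dist 151.5 rows>= 4 per row [ 1.262e-01 -1.000e-04 -0.000e+00]
```

```bash

python3 -m jog '[{"rot":[0,0,0],"travel":[-0.1,0,0],"jaw":1},{"rot":[0,0,0],"travel":[-0.14,0,0],"jaw":1},{"rot":[0,0,0],"travel":[-0.14,0,0],"jaw":1},{"rot":[0,0,0],"travel":[-0.14,0,0],"jaw":1},{"rot":[0,0,0],"travel":[0,0,0],"jaw":1}]'
python3 -m jog '[{"rot":[0,0,0],"travel":[0,0.018,-0.1],"jaw":1},{"rot":[0,0,0],"travel":[0,0.018,-0.137],"jaw":1},{"rot":[0,0,0],"travel":[0,0.018,-0.137],"jaw":1},{"rot":[0,0,0],"travel":[0,0.018,-0.137],"jaw":1},{"rot":[0,0,0],"travel":[0,0.018,-0.137],"jaw":1},{"rot":[0,0,0],"travel":[0,0.018,-0.137],"jaw":1},{"rot":[0,0,0],"travel":[0,0.018,-0.137],"jaw":1},{"rot":[0,0,0],"travel":[0,0.018,-0.137],"jaw":1}]'
python3 -m jog '[{"rot":[0,0,0],"travel":[0,0.016,-0.137],"jaw":1},{"rot":[0,0,0],"travel":[0,0,-0.04],"jaw":1},{"rot":[0,0,0],"travel":[0,0,0],"jaw":1},{"rot":[0,0,0],"travel":[0,0,0],"jaw":1}]'
python3 -c "
from h import *
go((580,184,60),(580,184,7.2))"
```

```text
time: 5.85
position: [0.5227, -0.1861, 0.1668]
tool_rot: [1.237, 1.181, -1.231]
ft_force: [0.1, -0.7, -1.9]
grip_width: 0.316
time: 6.65
position: [0.5732, 0.1319, 0.1593]
tool_rot: [1.235, 1.192, -1.238]
ft_force: [1.4, -0.6, -2.3]
grip_width: 0.319
time: 7.05
position: [0.5803, 0.1818, 0.1596]
tool_rot: [1.235, 1.191, -1.239]
ft_force: [0.3, -0.2, -2.4]
grip_width: 0.32
t 7.05 pos [580.3 181.8 159.6] az -2.16 tilt x [-0.002 -0.002 -1.   ] F [ 0.3 -0.2 -2.4] w 0.32 q [ 0.29  0.37 -0.8   1.62  0.28  1.27 -0.59]
to (580, 184, 60) travel [ 0.332 -0.001 -0.008] dist 99.6 rows>= 3 per row [ 0.1106 -0.0003 -0.0027]
to (580, 184, 7.2) travel [ 0.176  0.    -0.   ] dist 52.8 rows>= 2 per row [ 0.088   0.0001 -0.0002]
```

```bash

python3 -m jog '[{"rot":[0,0,0],"travel":[0.1,0,-0.004],"jaw":1},{"rot":[0,0,0],"travel":[0.14,0,-0.004],"jaw":1},{"rot":[0,0,0],"travel":[0.14,0,0],"jaw":1},{"rot":[0,0,0],"travel":[0.09,0,0],"jaw":1},{"rot":[0,0,0],"travel":[0,0,0],"jaw":1},{"rot":[0,0,0],"travel":[0,0,0],"jaw":1},{"rot":[0,0,0],"travel":[0,0,0],"jaw":1}]'
python3 -c "
from h import *
go((580,184,7))"
```

```text
time: 7.75
position: [0.5826, 0.1855, 0.0219]
tool_rot: [1.24, 1.188, -1.235]
ft_force: [-0.1, -0.4, -1.6]
grip_width: 0.316
t 7.75 pos [582.6 185.5  21.9] az -2.21 tilt x [ 0.003  0.    -1.   ] F [-0.1 -0.4 -1.6] w 0.316 q [ 0.23  0.52 -0.73  1.74  0.4   1.03 -0.68]
to (580, 184, 7) travel [ 0.05  -0.009  0.005] dist 15.2 rows>= 1 per row [ 0.0496 -0.0087  0.0052]
```

```bash

python3 -m jog '[{"rot":[0,0,0],"travel":[0.02,0,0],"jaw":1},{"rot":[0,0,0],"travel":[0.015,0,0],"jaw":1},{"rot":[0,0,0],"travel":[0.008,0,0],"jaw":1},{"rot":[0,0,0],"travel":[0,0,0],"jaw":1},{"rot":[0,0,0],"travel":[0,0,0],"jaw":1}]'
python3 -c "
from h import *
st()"
```

```text
time: 8.25
position: [0.5808, 0.1861, 0.0069]
tool_rot: [1.236, 1.191, -1.236]
ft_force: [0.5, -0.2, -1.8]
grip_width: 0.316
t 8.25 pos [580.8 186.1   6.9] az -2.11 tilt x [ 0. -0. -1.] F [ 0.5 -0.2 -1.8] w 0.316 q [ 0.22  0.54 -0.72  1.75  0.41  1.01 -0.69]
```

```bash

python3 -m jog '[{"rot":[0,0,0],"travel":[0.004,0,0],"jaw":1},{"rot":[0,0,0],"travel":[0,0,0],"jaw":1},{"rot":[0,0,0],"travel":[0,0,0],"jaw":1}]'; python3 -c "
from h import *
st()"
```

```text
time: 8.55
position: [0.5808, 0.1861, 0.0067]
tool_rot: [1.236, 1.191, -1.237]
ft_force: [-2.2, -1.2, 6.0]
grip_width: 0.322
t 8.55 pos [580.8 186.1   6.7] az -2.11 tilt x [ 0.    -0.001 -1.   ] F [-2.2 -1.2  6. ] w 0.322 q [ 0.22  0.54 -0.72  1.75  0.41  1.01 -0.69]
```

```bash

python3 -m jog '[{"rot":[0,0,0],"travel":[0,0,0],"jaw":-1},{"rot":[0,0,0],"travel":[0,0,0],"jaw":-1},{"rot":[0,0,0],"travel":[0,0,0],"jaw":-1},{"rot":[0,0,0],"travel":[0,0,0],"jaw":-1},{"rot":[0,0,0],"travel":[-0.1,0,0],"jaw":-1},{"rot":[0,0,0],"travel":[-0.14,0,0],"jaw":-1},{"rot":[0,0,0],"travel":[-0.14,0,0],"jaw":-1},{"rot":[0,0,0],"travel":[-0.08,0,0],"jaw":-1}]'; python3 -c "
from h import *
go((530.5,58.5,145),(530.5,58.5,42))"
```

```text
time: 9.35
position: [0.5821, 0.1869, 0.1472]
tool_rot: [1.239, 1.19, -1.232]
ft_force: [0.2, 0.7, -0.1]
grip_width: 0.951
t 9.35 pos [582.1 186.9 147.2] az -2.1 tilt x [ 0.004  0.001 -1.   ] F [ 0.2  0.7 -0.1] w 0.951 q [ 0.29  0.39 -0.8   1.63  0.29  1.24 -0.6 ]
to (530.5, 58.5, 145) travel [ 0.006 -0.156  0.434] dist 138.4 rows>= 4 per row [ 0.0015 -0.039   0.1085]
to (530.5, 58.5, 42) travel [ 0.343 -0.001  0.   ] dist 103.0 rows>= 3 per row [ 0.1144 -0.0005  0.0002]
```

```bash

python3 -m jog '[{"rot":[0,0,0],"travel":[0,-0.039,0.108],"jaw":-1},{"rot":[0,0,0],"travel":[0,-0.039,0.108],"jaw":-1},{"rot":[0,0,0],"travel":[0,-0.039,0.108],"jaw":-1},{"rot":[0,0,0],"travel":[0,-0.039,0.108],"jaw":-1},{"rot":[0,0,0],"travel":[0,0,0],"jaw":-1},{"rot":[0,0,0],"travel":[0,0,0],"jaw":-1}]'; python3 -c "
from h import *
im=ctrl.get_image('scene'); crop('s',im,200,100,400,260,4,'pics/s2.png')
go((530.5,58.5,42))"
```

```text
time: 9.95
position: [0.5293, 0.0574, 0.1438]
tool_rot: [1.238, 1.19, -1.238]
ft_force: [-0.1, 1.0, -0.2]
grip_width: 0.997
t 10.0 pos [529.5  58.8 143.9] az -2.11 tilt x [ 0.001  0.    -1.   ] F [0.5 1.1 0.3] w 1.0 q [ 0.56  0.2  -0.79  1.82  0.15  1.18 -0.32]
to (530.5, 58.5, 42) travel [0.34  0.003 0.001] dist 101.9 rows>= 3 per row [0.1132 0.0011 0.0004]
```

View pics/s2.png

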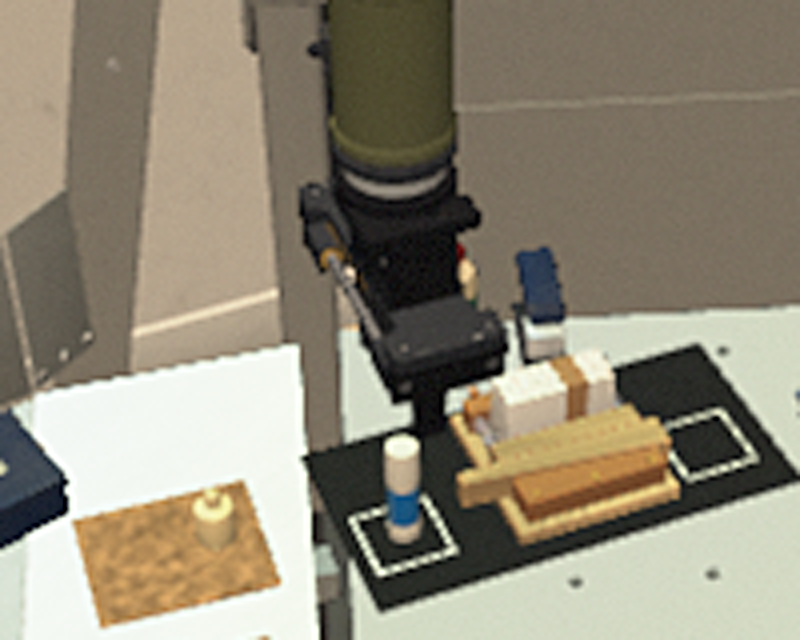

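```bash

python3 -m jog '[{"rot":[0,0,0],"travel":[0.1,0.003,0],"jaw":-1},{"rot":[0,0,0],"travel":[0.14,0,0],"jaw":-1},{"rot":[0,0,0],"travel":[0.1,0,0],"jaw":-1},{"rot":[0,0,0],"travel":[0,0,0],"jaw":-1},{"rot":[0,0,0],"travel":[0,0,0],"jaw":-1},{"rot":[0,0,0],"travel":[0,0,0],"jaw":1},{"rot":[0,0,0],"travel":[0,0,0],"jaw":1},{"rot":[0,0,0],"travel":[0,0,0],"jaw":1}]' 10
python3 -m jog '[{"rot":[0,0,0],"travel":[0,0,0],"jaw":1},{"rot":[0,0,0],"travel":[0,0,0],"jaw":1},{"rot":[0,0,0],"travel":[0,0,0],"jaw":1},{"rot":[0,0,0],"travel":[0,0,0],"jaw":1},{"rot":[0,0,0],"travel":[0,0,0],"jaw":1},{"rot":[0,0,0],"travel":[0,0,0],"jaw":1},{"rot":[0,0,0],"travel":[0,0,0],"jaw":1},{"rot":[0,0,0],"travel":[0,0,0],"jaw":1}]'
python3 -c "
from h import *
go((530.5,58.5,150),(578,250,150),(578,250,44))"
```

```text
time: 10.8
position: [0.5312, 0.0582, 0.043]
tool_rot: [1.237, 1.189, -1.235]
ft_force: [-0.3, -0.1, -0.1]
grip_width: 0.813
time: 11.6
position: [0.5301, 0.0581, 0.0416]
tool_rot: [1.236, 1.191, -1.237]
ft_force: [0.2, 0.0, 0.0]
grip_width: 0.275
t 11.6 pos [530.1  58.1  41.6] az -2.12 tilt x [-0. -0. -1.] F [0.2 0.  0. ] w 0.275 q [ 0.5   0.33 -0.75  1.92  0.27  1.   -0.41]
to (530.5, 58.5, 150) travel [-0.361  0.001 -0.001] dist 108.4 rows>= 3 per row [-0.1205  0.0004 -0.0004]
to (578, 250, 150) travel [-0.     0.135 -0.644] dist 197.3 rows>= 5 per row [-0.      0.0269 -0.1288]
to (578, 250, 44) travel [ 0.353  0.    -0.   ] dist 106.0 rows>= 3 per row [ 0.1178  0.     -0.    ]
```

```bash

python3 -m jog '[{"rot":[0,0,0],"travel":[-0.08,0,0],"jaw":1},{"rot":[0,0,0],"travel":[-0.14,0,0],"jaw":1},{"rot":[0,0,0],"travel":[-0.14,0,0],"jaw":1},{"rot":[0,0,0],"travel":[0,0.027,-0.1],"jaw":1},{"rot":[0,0,0],"travel":[0,0.027,-0.136],"jaw":1},{"rot":[0,0,0],"travel":[0,0.027,-0.136],"jaw":1},{"rot":[0,0,0],"travel":[0,0.027,-0.136],"jaw":1},{"rot":[0,0,0],"travel":[0,0.027,-0.136],"jaw":1}]'
python3 -m jog '[{"rot":[0,0,0],"travel":[0,0,0],"jaw":1},{"rot":[0,0,0],"travel":[0,0,0],"jaw":1},{"rot":[0,0,0],"travel":[0.1,0,0],"jaw":1},{"rot":[0,0,0],"travel":[0.13,0,0],"jaw":1},{"rot":[0,0,0],"travel":[0.08,0,0],"jaw":1},{"rot":[0,0,0],"travel":[0,0,0],"jaw":1},{"rot":[0,0,0],"travel":[0,0,0],"jaw":1}]'
python3 -c "
from h import *
go((578,250,43.6))"
```

```text
time: 12.4
position: [0.5781, 0.2509, 0.1494]
tool_rot: [1.237, 1.191, -1.237]
ft_force: [0.8, -0.0, 0.5]
grip_width: 0.275
time: 13.1
position: [0.5782, 0.2482, 0.057]
tool_rot: [1.237, 1.19, -1.238]
ft_force: [0.1, 0.4, -0.8]
grip_width: 0.275
t 13.1 pos [578.2 248.2  57. ] az -2.23 tilt x [ 0.    -0.001 -1.   ] F [ 0.1  0.4 -0.8] w 0.275 q [ 0.16  0.53 -0.78  1.66  0.41  1.12 -0.77]
to (578, 250, 43.6) travel [ 0.045 -0.001 -0.006] dist 13.6 rows>= 1 per row [ 0.0447 -0.0009 -0.0061]
```

```bash

python3 -m jog '[{"rot":[0,0,0],"travel":[0.02,0,0],"jaw":1},{"rot":[0,0,0],"travel":[0.014,0,0],"jaw":1},{"rot":[0,0,0],"travel":[0.007,0,0],"jaw":1},{"rot":[0,0,0],"travel":[0,0,0],"jaw":1},{"rot":[0,0,0],"travel":[0,0,0],"jaw":1},{"rot":[0,0,0],"travel":[0.003,0,0],"jaw":1},{"rot":[0,0,0],"travel":[0,0,0],"jaw":1}]'
python3 -c "
from h import *
go((578,250,43.6))"
```

```text
time: 13.8
position: [0.5779, 0.2499, 0.0436]
tool_rot: [1.237, 1.191, -1.236]
ft_force: [-0.4, 0.8, 0.6]
grip_width: 0.274
t 13.8 pos [577.9 249.9  43.6] az -2.11 tilt x [ 0.  0. -1.] F [-0.4  0.8  0.6] w 0.274 q [ 0.15  0.54 -0.77  1.67  0.42  1.1  -0.78]
to (578, 250, 43.6) travel [ 0.  0. -0.] dist 0.2 rows>= 1 per row [ 0.0001  0.0003 -0.0004]
```

One more millimetre to touch, then release, rise and look.

```bash

python3 -m jog '[{"rot":[0,0,0],"travel":[0.003,0,0],"jaw":1},{"rot":[0,0,0],"travel":[0,0,0],"jaw":1}]'
python3 -m jog '[{"rot":[0,0,0],"travel":[0,0,0],"jaw":-1},{"rot":[0,0,0],"travel":[0,0,0],"jaw":-1},{"rot":[0,0,0],"travel":[0,0,0],"jaw":-1},{"rot":[0,0,0],"travel":[0,0,0],"jaw":-1},{"rot":[0,0,0],"travel":[0,0,0],"jaw":-1},{"rot":[0,0,0],"travel":[-0.1,0,0],"jaw":-1},{"rot":[0,0,0],"travel":[-0.14,0,0],"jaw":-1},{"rot":[0,0,0],"travel":[-0.14,0,0],"jaw":-1}]'
python3 -c "
from h import *
im=ctrl.get_image('scene'); crop('s',im,180,190,380,340,4,'pics/s3.png')
print([np.round(uz('top',p,180,150,2.8,.056),1) for p in[(58,267),(166,277),(163,318),(55,312)]])
go((438,297,170))"
```

```text
time: 14.0
position: [0.578, 0.25, 0.0436]
tool_rot: [1.237, 1.191, -1.236]
ft_force: [-1.7, -1.3, 5.3]
grip_width: 0.276
time: 14.8
position: [0.5771, 0.2495, 0.1572]
tool_rot: [1.235, 1.193, -1.238]
ft_force: [1.0, -0.4, -0.2]
grip_width: 0.922
[array([461.4, 355.4,  56. ]), array([451. , 238.2,  56. ]), array([407.2, 240. ,  56. ]), array([413.1, 356.5,  56. ])]
t 14.85 pos [580.8 252.  165.6] az -2.11 tilt x [ 0.01   0.004 -1.   ] F [1.7 2.4 4.5] w 0.951 q [ 0.19  0.43 -0.83  1.56  0.33  1.29 -0.72]
to (438, 297, 170) travel [-0.019 -0.481 -0.132] dist 149.8 rows>= 4 per row [-0.0047 -0.1203 -0.0331]
```

View pics/s3.png

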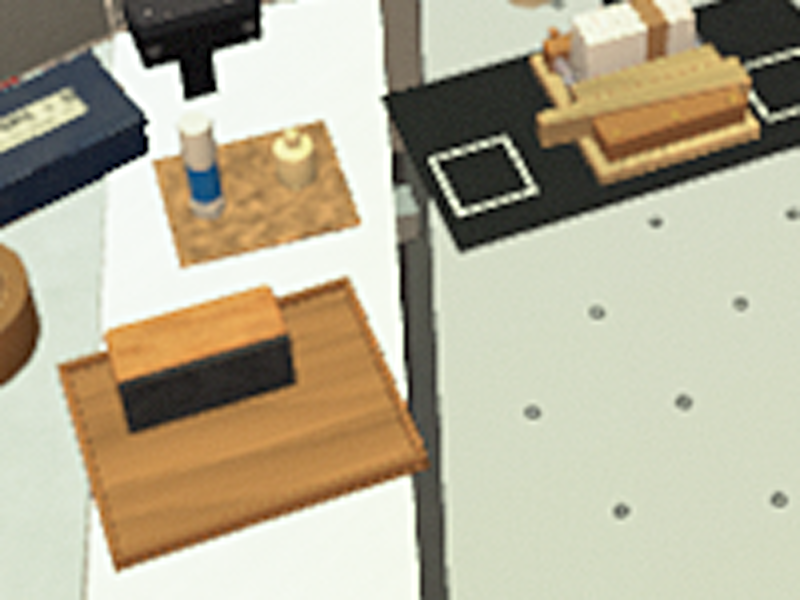

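```bash
python3 -c "
from h import *
P=np.array([uz('scene',p,180,190,4,.056) for p in[(107,330),(272,287),(293,335),(122,378)]]); print(np.round(P,1),P.mean(0))
t=cv2.imread('pics/top0.png')[:,:,::-1]; crop('t',t,185,235,270,300,9,'pics/t_block.png')
"
```

```text
[[457.2 349.6  56. ]
 [447.4 243.5  56. ]
 [404.5 244.   56. ]
 [416.5 351.2  56. ]] [431.39032422 297.07123352  56.        ]
```

View pics/t_block.png

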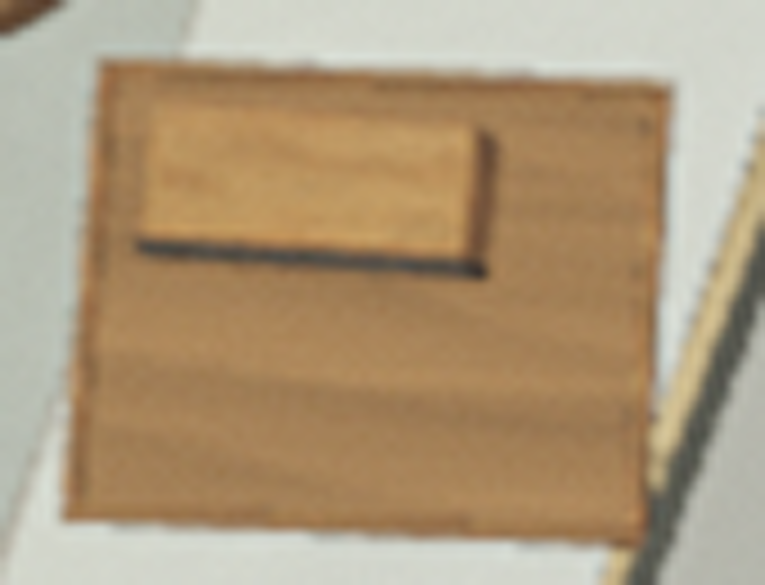

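```bash

python3 -m jog '[{"rot":[0.4,0,0],"travel":[0,-0.12,-0.033],"jaw":-1},{"rot":[0,0,0],"travel":[0,-0.12,-0.033],"jaw":-1},{"rot":[0,0,0],"travel":[0,-0.12,-0.033],"jaw":-1},{"rot":[0,0,0],"travel":[0,-0.12,-0.033],"jaw":-1},{"rot":[0,0,0],"travel":[0,0,0],"jaw":-1},{"rot":[0,0,0],"travel":[0,0,0],"jaw":-1}]'
python3 -c "
from h import *
go((431.5,297,80),(431.5,297,19))"
```

```text
time: 15.45
position: [0.4363, 0.2985, 0.1568]
tool_rot: [1.261, 1.173, -1.26]
ft_force: [-0.3, -0.8, -1.0]
grip_width: 1.001
t 15.45 pos [436.3 298.5 156.8] az -4.02 tilt x [ 0.002 -0.001 -1.   ] F [-0.3 -0.8 -1. ] w 1.001 q [ 0.2   0.2  -0.93  1.81  0.18  1.21 -0.86]
to (431.5, 297, 80) travel [ 0.256 -0.016  0.006] dist 76.9 rows>= 2 per row [ 0.1279 -0.008   0.003 ]
to (431.5, 297, 19) travel [ 0.203 -0.    -0.   ] dist 61.0 rows>= 2 per row [ 1.017e-01 -2.000e-04 -1.000e-04]
```

```bash

python3 -m jog '[{"rot":[0,0,0],"travel":[0.1,-0.008,0.003],"jaw":-1},{"rot":[0,0,0],"travel":[0.14,-0.008,0.003],"jaw":-1},{"rot":[0,0,0],"travel":[0.1,0,0],"jaw":-1},{"rot":[0,0,0],"travel":[0.06,0,0],"jaw":-1},{"rot":[0,0,0],"travel":[0.04,0,0],"jaw":-1},{"rot":[0,0,0],"travel":[0,0,0],"jaw":-1},{"rot":[0,0,0],"travel":[0,0,0],"jaw":-1}]'
python3 -c "
from h import *
go((431.5,297,19))"
```

```text
time: 16.15
position: [0.4325, 0.2971, 0.025]
tool_rot: [1.263, 1.174, -1.262]
ft_force: [-0.2, -0.0, -0.2]
grip_width: 1.0
t 16.15 pos [432.5 297.1  25. ] az -4.16 tilt x [ 0.     0.001 -1.   ] F [-0.2 -0.  -0.2] w 1.0 q [ 0.1   0.37 -0.86  1.95  0.34  0.97 -0.99]
to (431.5, 297, 19) travel [ 0.02  -0.003  0.001] dist 6.1 rows>= 1 per row [ 0.0199 -0.0032  0.0007]
```

```bash

python3 -m jog '[{"rot":[0,0,0],"travel":[0.014,0,0],"jaw":-1},{"rot":[0,0,0],"travel":[0,0,0],"jaw":1},{"rot":[0,0,0],"travel":[0,0,0],"jaw":1},{"rot":[0,0,0],"travel":[0,0,0],"jaw":1},{"rot":[0,0,0],"travel":[0,0,0],"jaw":1},{"rot":[0,0,0],"travel":[0,0,0],"jaw":1},{"rot":[0,0,0],"travel":[0,0,0],"jaw":1},{"rot":[0,0,0],"travel":[0,0,0],"jaw":1}]' 45
python3 -c "
from h import *
st()"
```

```text
time: 16.95
position: [0.4313, 0.2969, 0.0204]
tool_rot: [1.262, 1.175, -1.262]
ft_force: [-2.0, 0.7, 2.4]
grip_width: 0.584
t 16.95 pos [431.3 296.9  20.4] az -4.12 tilt x [-0. -0. -1.] F [-2.   0.7  2.4] w 0.584 q [ 0.1   0.38 -0.86  1.95  0.35  0.97 -1.  ]
```

```bash

python3 -m jog '[{"rot":[0,0,0],"travel":[-0.08,0,0],"jaw":1},{"rot":[0,0,0],"travel":[-0.13,0,0],"jaw":1},{"rot":[0,0,0],"travel":[-0.13,0,0],"jaw":1},{"rot":[-0.4,0,0],"travel":[-0.1,0,0],"jaw":1},{"rot":[0,0,0],"travel":[0,0,0],"jaw":1},{"rot":[0,0,0],"travel":[0,0,0],"jaw":1}]'
python3 -c "
from h import *
go((531.5,112,150),(531.5,112,33))"
```

```text
time: 17.55
position: [0.4315, 0.2962, 0.1516]
tool_rot: [1.236, 1.19, -1.238]
ft_force: [-1.0, -0.6, -4.2]
grip_width: 0.584
t 17.55 pos [431.5 296.2 151.6] az -2.17 tilt x [-0.    -0.001 -1.   ] F [-1.  -0.6 -4.2] w 0.584 q [ 0.21  0.2  -0.95  1.83  0.18  1.2  -0.83]
to (531.5, 112, 150) travel [0.006 0.356 0.601] dist 209.6 rows>= 5 per row [0.0012 0.0713 0.1202]
to (531.5, 112, 33) travel [ 0.39  0.   -0.  ] dist 117.0 rows>= 3 per row [ 1.3e-01  0.0e+00 -1.0e-04]
```

```bash

python3 -m jog '[{"rot":[0,0,0],"travel":[0,0.07,0.1],"jaw":1},{"rot":[0,0,0],"travel":[0,0.07,0.12],"jaw":1},{"rot":[0,0,0],"travel":[0,0.07,0.12],"jaw":1},{"rot":[0,0,0],"travel":[0,0.07,0.12],"jaw":1},{"rot":[0,0,0],"travel":[0,0.07,0.12],"jaw":1},{"rot":[0,0,0],"travel":[0,0,0.02],"jaw":1},{"rot":[0,0,0],"travel":[0,0,0],"jaw":1},{"rot":[0,0,0],"travel":[0,0,0],"jaw":1}]'
python3 -m jog '[{"rot":[0,0,0],"travel":[0.1,0,0],"jaw":1},{"rot":[0,0,0],"travel":[0.14,0,0],"jaw":1},{"rot":[0,0,0],"travel":[0.1,0,0],"jaw":1},{"rot":[0,0,0],"travel":[0,0,0],"jaw":1},{"rot":[0,0,0],"travel":[0,0,0],"jaw":1},{"rot":[0,0,0],"travel":[0,0,0],"jaw":1}]'
python3 -c "
from h import *
im=ctrl.get_image('scene'); crop('s',im,270,130,400,240,6,'pics/s4.png')
im=ctrl.get_image('top'); crop('s',im,280,150,400,250,6,'pics/t4.png')
go((531.5,105,33))"
```

```text
time: 18.35
position: [0.5283, 0.1141, 0.1506]
tool_rot: [1.235, 1.195, -1.238]
ft_force: [-0.1, 0.2, -4.0]
grip_width: 0.583
time: 18.95
position: [0.5312, 0.1145, 0.0522]
tool_rot: [1.237, 1.19, -1.233]
ft_force: [-0.1, -0.0, -2.5]
grip_width: 0.582
t 19.05 pos [531.4 113.8  52.3] az -2.1 tilt x [ 0.004  0.    -1.   ] F [-0.  -0.1 -3. ] w 0.581 q [ 0.42  0.34 -0.78  1.89  0.28  1.02 -0.52]
to (531.5, 105, 33) travel [0.064 0.001 0.029] dist 21.2 rows>= 1 per row [0.0644 0.0013 0.0294]
```

View pics/s4.png

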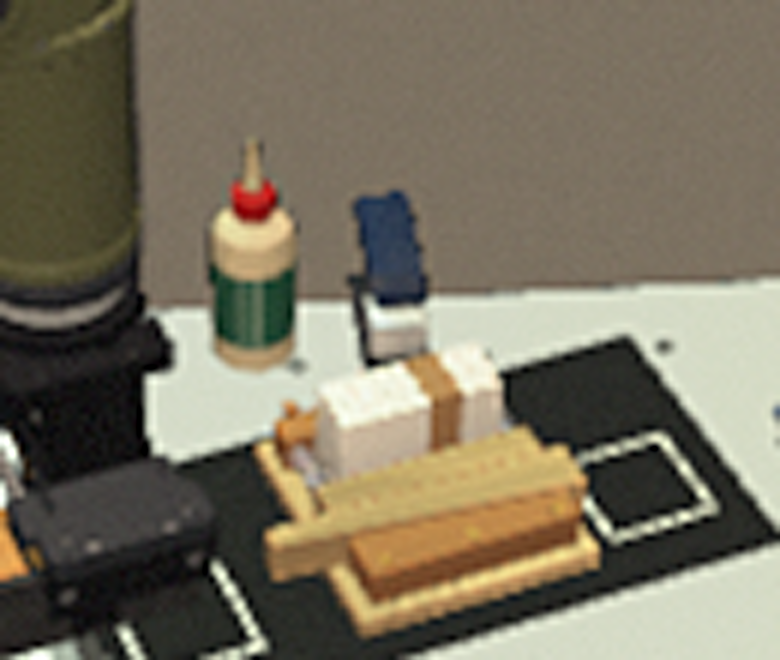

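View pics/t4.png

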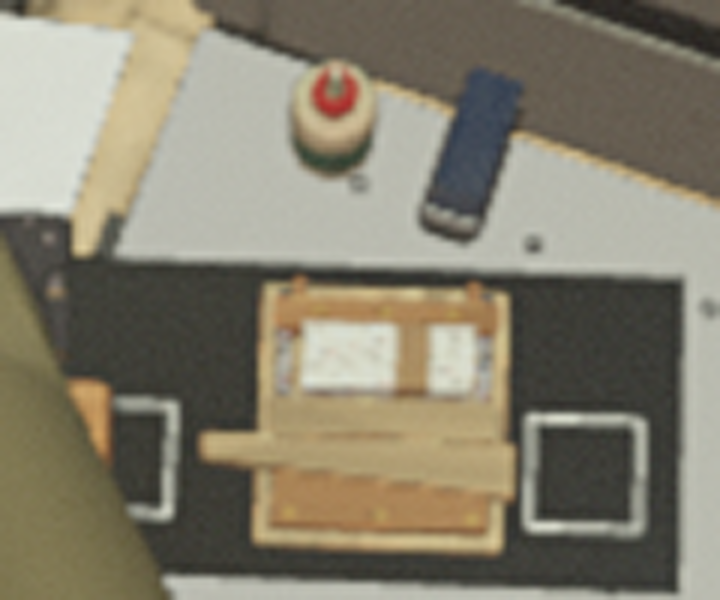

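```bash

python3 -m jog '[{"rot":[0,0,0],"travel":[0.035,0.001,0.015],"jaw":1},{"rot":[0,0,0],"travel":[0.03,0,0.014],"jaw":1},{"rot":[0,0,0],"travel":[0,0,0],"jaw":1},{"rot":[0,0,0],"travel":[0,0,0],"jaw":1}]'
python3 -c "
from h import *
print(uz('top',(111,384),280,150,6,.088),uz('top',(109,420),280,150,6,.088))
go((531,92,33))"
```

```text
time: 19.45
position: [0.5294, 0.1039, 0.0303]
tool_rot: [1.236, 1.192, -1.238]
ft_force: [-0.6, -0.2, -3.3]
grip_width: 0.585
[553.38489994  59.08113321  88.        ] [535.40278776  59.85883372  88.        ]
t 19.45 pos [529.4 103.9  30.3] az -2.16 tilt x [-0.001 -0.    -1.   ] F [-0.6 -0.2 -3.3] w 0.585 q [ 0.42  0.37 -0.77  1.91  0.31  0.99 -0.52]
to (531, 92, 33) travel [-0.009  0.007  0.04 ] dist 12.3 rows>= 1 per row [-0.0092  0.0067  0.0395]
```

```bash

python3 -m jog '[{"rot":[0,0,0],"travel":[-0.008,0.005,0.03],"jaw":1},{"rot":[0,0,0],"travel":[0,0,0.03],"jaw":1},{"rot":[0,0,0],"travel":[0,0,0.02],"jaw":1},{"rot":[0,0,0],"travel":[0,0,0],"jaw":1},{"rot":[0,0,0],"travel":[0,0,0],"jaw":1}]' 60
python3 -c "
from h import *
go((530,70,32.5))"
```

```text
time: 19.95
position: [0.5305, 0.0801, 0.0333]
tool_rot: [1.237, 1.191, -1.237]
ft_force: [-0.2, -0.2, -3.3]
grip_width: 0.583
t 19.95 pos [530.5  80.1  33.3] az -2.16 tilt x [ 0.  0. -1.] F [-0.2 -0.2 -3.3] w 0.583 q [ 0.47  0.36 -0.76  1.91  0.29  0.99 -0.47]
to (530, 70, 32.5) travel [ 0.003 -0.001  0.034] dist 10.1 rows>= 1 per row [ 0.0027 -0.0005  0.0337]
```

```bash

python3 -m jog '[{"rot":[0,0,0],"travel":[0,0,0.016],"jaw":1},{"rot":[0,0,0],"travel":[0,0,0.012],"jaw":1},{"rot":[0,0,0],"travel":[0,0,0.01],"jaw":1},{"rot":[0,0,0],"travel":[0,0,0.005],"jaw":1},{"rot":[0,0,0],"travel":[0,0,0.005],"jaw":1}]'
python3 -c "
from h import *
st()"
```

```text
time: 20.45
position: [0.53, 0.0683, 0.0334]
tool_rot: [1.238, 1.194, -1.234]
ft_force: [-0.2, 7.5, -3.8]
grip_width: 0.58
t 20.45 pos [530.   68.3  33.4] az -2.07 tilt x [ 0.001  0.003 -1.   ] F [-0.2  7.5 -3.8] w 0.58 q [ 0.49  0.35 -0.76  1.92  0.29  0.98 -0.44]
```

```bash

python3 -m jog '[{"rot":[0,0,0],"travel":[0,0,0.008],"jaw":1},{"rot":[0,0,0],"travel":[0,0,0.01],"jaw":1},{"rot":[0,0,0],"travel":[0,0,0.012],"jaw":1},{"rot":[0,0,0],"travel":[0,0,0.012],"jaw":1}]'
python3 -c "
from h import *
st()"
```

```text
time: 20.85
position: [0.5287, 0.0596, 0.0336]
tool_rot: [1.239, 1.199, -1.231]
ft_force: [-2.9, 11.8, -0.9]
grip_width: 0.58
t 20.85 pos [528.7  59.6  33.6] az -1.92 tilt x [-0.     0.007 -1.   ] F [-2.9 11.8 -0.9] w 0.58 q [ 0.51  0.35 -0.76  1.92  0.28  0.98 -0.41]
```

```bash

python3 -m jog '[{"rot":[0,0,0],"travel":[0,0,0.012],"jaw":1},{"rot":[0,0,0],"travel":[0,0,0.012],"jaw":1},{"rot":[0,0,0],"travel":[0,0,0.012],"jaw":1},{"rot":[0,0,0],"travel":[0,0,0.012],"jaw":1},{"rot":[0,0,0],"travel":[0,0,0],"jaw":1}]'
python3 -c "
from h import *
st()"
```

```text
time: 21.35
position: [0.529, 0.0374, 0.0331]
tool_rot: [1.236, 1.19, -1.238]
ft_force: [0.7, 0.3, -4.2]
grip_width: 0.583
t 21.35 pos [529.   37.4  33.1] az -2.2 tilt x [-0.    -0.001 -1.   ] F [ 0.7  0.3 -4.2] w 0.583 q [ 0.54  0.34 -0.75  1.93  0.28  0.98 -0.38]
```

```bash

python3 -m jog '[{"rot":[0,0,0],"travel":[0,0,0],"jaw":1},{"rot":[0,0,0],"travel":[0,0,-0.06],"jaw":1},{"rot":[0,0,0],"travel":[0,0,-0.1],"jaw":1},{"rot":[0,0,0],"travel":[0,0,-0.06],"jaw":1},{"rot":[0,0,0],"travel":[0,0,0],"jaw":1},{"rot":[0,0,0],"travel":[-0.12,0,0],"jaw":1},{"rot":[0,0,0],"travel":[-0.14,0,0],"jaw":1},{"rot":[0,0,0],"travel":[-0.12,0,0],"jaw":1}]'
python3 -c "
from h import *
im=ctrl.get_image('scene'); crop('s',im,270,130,400,240,6,'pics/s5.png')
im=ctrl.get_image('top'); crop('s',im,280,150,400,250,6,'pics/t5.png')
go((357,287,150))"
```

```text
time: 22.15
position: [0.5316, 0.1041, 0.1488]
tool_rot: [1.237, 1.19, -1.237]
ft_force: [-0.0, -0.3, -2.5]
grip_width: 0.585
t 22.25 pos [535.2 105.  152.6] az -2.18 tilt x [ 0.01 -0.   -1.  ] F [-0.1  0.3 -4.9] w 0.582 q [ 0.49  0.22 -0.82  1.79  0.18  1.2  -0.42]
to (357, 287, 150) travel [ 0.002 -0.617 -0.584] dist 254.7 rows>= 6 per row [ 0.0004 -0.1028 -0.0973]
```

View pics/s5.png

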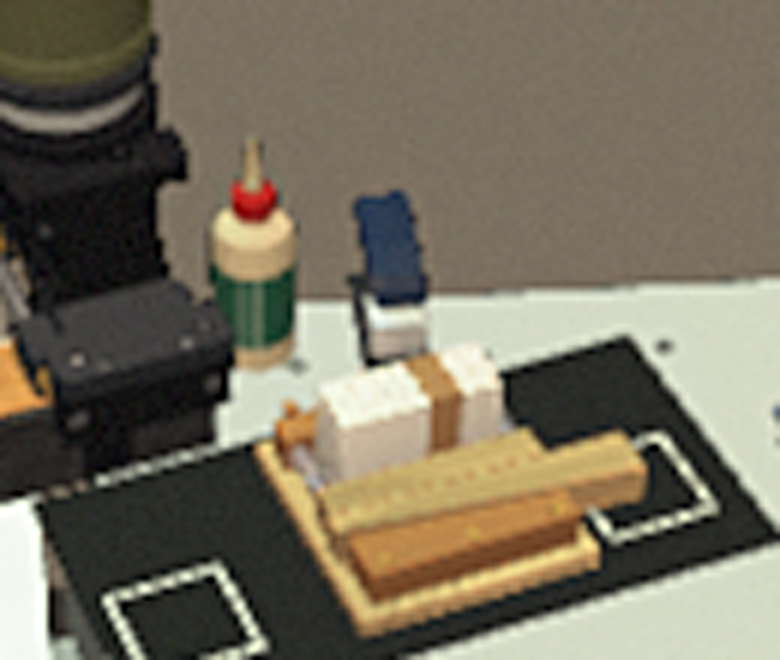

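View pics/t5.png

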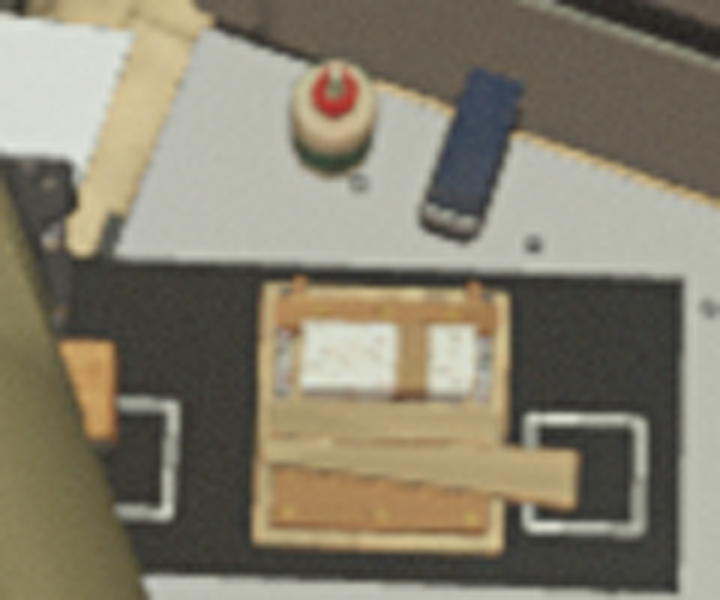

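```bash

python3 -m jog '[{"rot":[0,0,0],"travel":[0,-0.08,-0.07],"jaw":1},{"rot":[0,0,0],"travel":[0,-0.104,-0.1],"jaw":1},{"rot":[0,0,0],"travel":[0,-0.104,-0.1],"jaw":1},{"rot":[0,0,0],"travel":[0,-0.104,-0.1],"jaw":1},{"rot":[0,0,0],"travel":[0,-0.104,-0.1],"jaw":1},{"rot":[0,0,0],"travel":[0,-0.08,-0.08],"jaw":1},{"rot":[0,0,0],"travel":[0,-0.03,-0.03],"jaw":1},{"rot":[0,0,0],"travel":[0,0,0],"jaw":1}]'
python3 -m jog '[{"rot":[0,0,0],"travel":[0,0,0],"jaw":1},{"rot":[0,0,0],"travel":[0,0,0],"jaw":1}]'
python3 -c "
from h import *
go((355,289,60),(355,289,20.4))"
```

```text
time: 23.05
position: [0.3548, 0.2861, 0.1466]
tool_rot: [1.233, 1.192, -1.235]
ft_force: [0.9, 0.3, -3.8]
grip_width: 0.584
time: 23.25
position: [0.3574, 0.2838, 0.1469]
tool_rot: [1.238, 1.19, -1.239]
ft_force: [-0.7, -0.4, -4.4]
grip_width: 0.582
t 23.25 pos [357.4 283.8 146.9] az -2.3 tilt x [-0.    -0.001 -1.   ] F [-0.7 -0.4 -4.4] w 0.582 q [ 0.32 -0.01 -1.03  1.98 -0.01  1.17 -0.75]
to (355, 289, 60) travel [ 0.29  -0.009 -0.017] dist 87.0 rows>= 2 per row [ 0.1448 -0.0044 -0.0085]
to (355, 289, 20.4) travel [ 0.132  0.    -0.   ] dist 39.6 rows>= 1 per row [ 1.32e-01  0.00e+00 -1.00e-04]
```

```bash

python3 -m jog '[{"rot":[0,0,0],"travel":[0.1,-0.009,-0.017],"jaw":1},{"rot":[0,0,0],"travel":[0.12,0,0],"jaw":1},{"rot":[0,0,0],"travel":[0.1,0,0],"jaw":1},{"rot":[0,0,0],"travel":[0.05,0,0],"jaw":1},{"rot":[0,0,0],"travel":[0,0,0],"jaw":1},{"rot":[0,0,0],"travel":[0,0,0],"jaw":1},{"rot":[0,0,0],"travel":[0,0,0],"jaw":1}]'
python3 -c "
from h import *
go((355,289,20.4))"
```

```text
time: 23.95
position: [0.355, 0.291, 0.0373]
tool_rot: [1.239, 1.19, -1.236]
ft_force: [-0.4, 0.0, -3.5]
grip_width: 0.581
t 23.95 pos [355.  291.   37.3] az -2.2 tilt x [ 0.002  0.001 -1.   ] F [-0.4  0.  -3.5] w 0.581 q [ 0.22  0.22 -1.02  2.09  0.23  0.95 -0.97]
to (355, 289, 20.4) travel [0.056 0.    0.007] dist 17.0 rows>= 1 per row [0.0563 0.     0.0067]
```

```bash

python3 -m jog '[{"rot":[0,0,0],"travel":[0.025,0,0],"jaw":1},{"rot":[0,0,0],"travel":[0.016,0,0],"jaw":1},{"rot":[0,0,0],"travel":[0.007,0,0],"jaw":1},{"rot":[0,0,0],"travel":[0,0,0],"jaw":1},{"rot":[0,0,0],"travel":[0,0,0],"jaw":1},{"rot":[0,0,0],"travel":[0.003,0,0],"jaw":1},{"rot":[0,0,0],"travel":[0,0,0],"jaw":1}]'
python3 -c "
from h import *
go((355,289,20.4))"
```

```text
time: 24.65
position: [0.3537, 0.2908, 0.0209]
tool_rot: [1.236, 1.191, -1.236]
ft_force: [0.4, 0.2, -3.5]
grip_width: 0.585
t 24.65 pos [353.7 290.8  20.9] az -2.12 tilt x [ 0. -0. -1.] F [ 0.4  0.2 -3.5] w 0.585 q [ 0.19  0.26 -1.    2.1   0.27  0.92 -1.  ]
to (355, 289, 20.4) travel [0.002 0.005 0.006] dist 2.3 rows>= 1 per row [0.0018 0.0046 0.0057]
```

```bash

python3 -m jog '[{"rot":[0,0,0],"travel":[0.003,0.003,0],"jaw":1},{"rot":[0,0,0],"travel":[0,0,0],"jaw":1},{"rot":[0,0,0],"travel":[0.002,0,0],"jaw":1},{"rot":[0,0,0],"travel":[0,0,0],"jaw":1}]'
python3 -c "
from h import *
go((355,289,20.4))"
```

```text
time: 25.05
position: [0.3544, 0.2908, 0.0203]
tool_rot: [1.235, 1.191, -1.237]
ft_force: [-4.5, -2.5, 10.6]
grip_width: 0.584
t 25.05 pos [354.4 290.8  20.3] az -2.12 tilt x [-0.    -0.001 -1.   ] F [-4.5 -2.5 10.6] w 0.584 q [ 0.19  0.26 -1.    2.1   0.28  0.92 -1.  ]
to (355, 289, 20.4) travel [-0.     0.002  0.006] dist 1.9 rows>= 1 per row [-0.0002  0.0023  0.006 ]
```

```bash

python3 -m jog '[{"rot":[0,0,0],"travel":[0,0,0],"jaw":-1},{"rot":[0,0,0],"travel":[0,0,0],"jaw":-1},{"rot":[0,0,0],"travel":[0,0,0],"jaw":-1},{"rot":[0,0,0],"travel":[0,0,0],"jaw":-1},{"rot":[0,0,0],"travel":[-0.1,0,0],"jaw":-1},{"rot":[0,0,0],"travel":[-0.14,0,0],"jaw":-1},{"rot":[0,0,0],"travel":[-0.14,0,0],"jaw":-1},{"rot":[0,0,0],"travel":[-0.06,0,0],"jaw":-1}]'
python3 -m jog '[{"rot":[0,0,0],"travel":[0,0,0],"jaw":-1},{"rot":[0,0,0],"travel":[0,0,0],"jaw":-1}]'
python3 -c "
from h import *
for p in [(579,451),(577,509),(511,446),(509,500)]: print(uz('top',p,280,150,6,.038))
im=ctrl.get_image('scene'); crop('s',im,180,190,380,340,4,'pics/s6.png')
go((516,-163,150),(516,-163,22))"
```

```text
time: 25.85
position: [0.356, 0.2923, 0.1549]
tool_rot: [1.24, 1.189, -1.231]
ft_force: [1.1, -0.2, 0.3]
grip_width: 0.997
time: 26.05
position: [0.3547, 0.2903, 0.1512]
tool_rot: [1.237, 1.19, -1.237]
ft_force: [0.7, 0.4, -0.3]
grip_width: 1.0
[ 526.76280113 -176.90967963   38.        ]
[ 497.07840043 -175.49501778   38.        ]
[ 529.2360484  -142.32909955   38.        ]
[ 501.56570664 -141.04148995   38.        ]
t 26.1 pos [354.1 290.1 150.5] az -2.13 tilt x [-0.001 -0.001 -1.   ] F [-0.6 -0.5 -0.3] w 1.002 q [ 0.36 -0.01 -1.08  1.97 -0.01  1.18 -0.76]
to (516, -163, 150) travel [0.003 0.595 1.489] dist 481.2 rows>= 11 per row [0.0002 0.0541 0.1354]
to (516, -163, 22) travel [ 0.427  0.    -0.   ] dist 128.0 rows>= 3 per row [ 1.422e-01  1.000e-04 -1.000e-04]
```

View pics/s6.png

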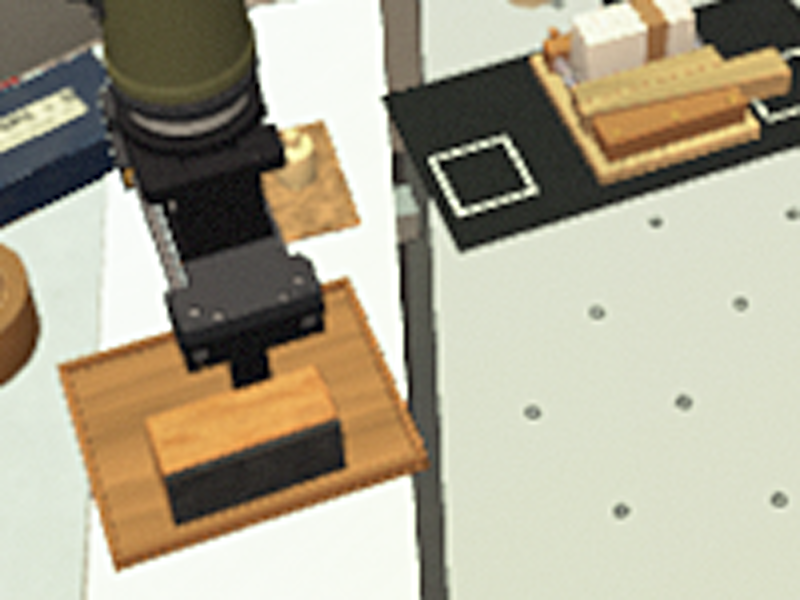

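```bash

python3 -m jog '[{"rot":[0,0,0],"travel":[0,0.05,0.1],"jaw":-1},{"rot":[0,0,0],"travel":[0,0.055,0.135],"jaw":-1},{"rot":[0,0,0],"travel":[0,0.055,0.135],"jaw":-1},{"rot":[0,0,0],"travel":[0,0.055,0.135],"jaw":-1},{"rot":[0,0,0],"travel":[0,0.055,0.135],"jaw":-1},{"rot":[0,0,0],"travel":[0,0.055,0.135],"jaw":-1},{"rot":[0,0,0],"travel":[0,0.055,0.135],"jaw":-1},{"rot":[0,0,0],"travel":[0,0.055,0.135],"jaw":-1}]'
python3 -m jog '[{"rot":[0,0,0],"travel":[0,0.055,0.135],"jaw":-1},{"rot":[0,0,0],"travel":[0,0.055,0.135],"jaw":-1},{"rot":[0,0,0],"travel":[0,0.05,0.13],"jaw":-1},{"rot":[0.5,0,0],"travel":[0,0,0.04],"jaw":-1},{"rot":[0,0,0],"travel":[0,0,0],"jaw":-1},{"rot":[0,0,0],"travel":[0,0,0],"jaw":-1}]'
python3 -c "
from h import *
go((513.5,-163,70),(513.5,-163,20))"
```

```text
time: 26.9
position: [0.4726, -0.0289, 0.1495]
tool_rot: [1.235, 1.194, -1.238]
ft_force: [-0.1, 0.8, 0.5]
grip_width: 1.002
time: 27.5
position: [0.5157, -0.1591, 0.15]
tool_rot: [1.267, 1.174, -1.268]
ft_force: [0.1, 0.8, 0.3]
grip_width: 1.0
t 27.5 pos [ 515.7 -159.1  150. ] az -4.5 tilt x [-0.002  0.002 -1.   ] F [0.1 0.8 0.3] w 1.0 q [ 0.77  0.18 -0.57  1.8   0.1   1.19  0.09]
to (513.5, -163, 70) travel [ 0.267 -0.006  0.014] dist 80.2 rows>= 2 per row [ 0.1334 -0.0028  0.007 ]
to (513.5, -163, 20) travel [0.167 0.    0.   ] dist 50.0 rows>= 2 per row [0.0833 0.0002 0.0002]
```

```bash

python3 -m jog '[{"rot":[0,0,0],"travel":[0.1,-0.006,0.014],"jaw":-1},{"rot":[0,0,0],"travel":[0.13,0,0],"jaw":-1},{"rot":[0,0,0],"travel":[0.1,0,0],"jaw":-1},{"rot":[0,0,0],"travel":[0.07,0,0],"jaw":-1},{"rot":[0,0,0],"travel":[0,0,0],"jaw":-1},{"rot":[0,0,0],"travel":[0,0,0],"jaw":-1}]'
python3 -c "
from h import *
go((513.5,-163,20))"
```

```text
time: 28.1
position: [0.5144, -0.1633, 0.0318]
tool_rot: [1.267, 1.172, -1.266]
ft_force: [0.1, -0.3, -0.1]
grip_width: 0.997
t 28.1 pos [ 514.4 -163.3   31.8] az -4.45 tilt x [-0.     0.001 -1.   ] F [ 0.1 -0.3 -0.1] w 0.997 q [ 0.74  0.32 -0.55  1.91  0.2   0.97  0.03]
to (513.5, -163, 20) travel [ 0.039 -0.003 -0.001] dist 11.9 rows>= 1 per row [ 0.0395 -0.0032 -0.0007]
```

```bash

python3 -m jog '[{"rot":[0,0,0],"travel":[0.028,-0.003,0],"jaw":-1},{"rot":[0,0,0],"travel":[0,0,0],"jaw":1},{"rot":[0,0,0],"travel":[0,0,0],"jaw":1},{"rot":[0,0,0],"travel":[0,0,0],"jaw":1},{"rot":[0,0,0],"travel":[0,0,0],"jaw":1},{"rot":[0,0,0],"travel":[0,0,0],"jaw":1},{"rot":[0,0,0],"travel":[0,0,0],"jaw":1},{"rot":[0,0,0],"travel":[0,0,0],"jaw":1}]' 40
python3 -m jog '[{"rot":[0,0,0],"travel":[0,0,0],"jaw":1},{"rot":[0,0,0],"travel":[0,0,0],"jaw":1},{"rot":[0,0,0],"travel":[0,0,0],"jaw":1}]'
python3 -c "
from h import *
go((513.5,-163,20))"
```

```text
time: 28.9
position: [0.5134, -0.1651, 0.0231]
tool_rot: [1.268, 1.17, -1.268]
ft_force: [0.9, 0.1, -0.4]
grip_width: 0.449
time: 29.2
position: [0.5135, -0.1651, 0.0231]
tool_rot: [1.268, 1.17, -1.268]
ft_force: [1.1, 0.3, -0.0]
grip_width: 0.315
t 29.2 pos [ 513.5 -165.1   23.1] az -4.62 tilt x [ 0. -0. -1.] F [ 1.1  0.3 -0. ] w 0.315 q [ 0.74  0.33 -0.54  1.92  0.21  0.95  0.02]
to (513.5, -163, 20) travel [ 0.01  -0.001 -0.007] dist 3.7 rows>= 1 per row [ 0.0102 -0.0006 -0.0069]
```

```bash

python3 -m jog '[{"rot":[0,0,0],"travel":[0,0,0.02],"jaw":1},{"rot":[0,0,0],"travel":[0,0.001,0.03],"jaw":1},{"rot":[0,0,0],"travel":[0,0.001,0.03],"jaw":1},{"rot":[0,0,0],"travel":[0,0,0],"jaw":1}]'
python3 -c "
from h import *
st()"
python3 -m jog '[{"rot":[0,0,0],"travel":[-0.03,0,0],"jaw":1},{"rot":[0,0,0],"travel":[-0.08,0,0],"jaw":1},{"rot":[0,0,0],"travel":[-0.12,0,0],"jaw":1},{"rot":[0,0,0],"travel":[-0.12,0,0],"jaw":1},{"rot":[0,0,0],"travel":[-0.08,0,0],"jaw":1},{"rot":[0,0,0],"travel":[0,0,0],"jaw":1},{"rot":[0,0,0],"travel":[0,0,0],"jaw":1}]'
python3 -c "
from h import *
im=ctrl.get_image('scene'); crop('s',im,270,100,430,230,5,'pics/s7.png')
st()"
```

```text
time: 29.6
position: [0.5117, -0.1917, 0.023]
tool_rot: [1.27, 1.168, -1.271]
ft_force: [-0.6, -1.0, 0.2]
grip_width: 0.315
t 29.6 pos [ 511.7 -191.7   23. ] az -4.8 tilt x [-0.    -0.001 -1.   ] F [-0.6 -1.   0.2] w 0.315 q [ 0.77  0.34 -0.53  1.9   0.21  0.95  0.06]
time: 30.3
position: [0.5122, -0.1888, 0.1525]
tool_rot: [1.268, 1.169, -1.268]
ft_force: [-0.5, -0.5, -0.8]
grip_width: 0.317
t 30.35 pos [ 511.4 -188.6  151.4] az -4.6 tilt x [-0.001  0.    -1.   ] F [-0.7  0.3 -1.5] w 0.317 q [ 0.81  0.19 -0.56  1.79  0.11  1.2   0.14]
```

View pics/s7.png

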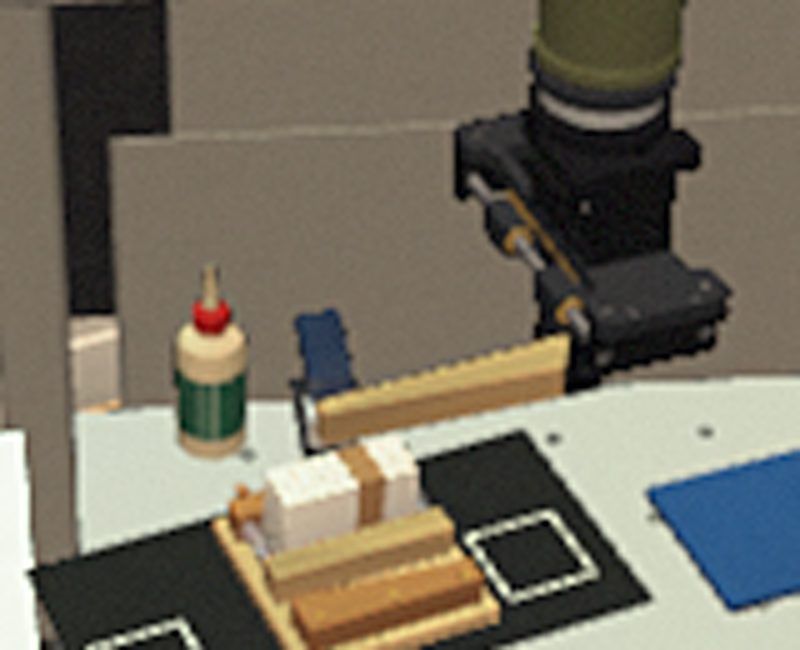

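```bash
python3 -c "
from h import *
for p in [(.505,-.040,.166),(.505,-.2,.166)]:
  q=(proj('scene',p)-[270,100])*5; print(q)
"
python3 -m jog '[{"rot":[-0.4,0,0],"travel":[0,0,-0.04],"jaw":1},{"rot":[0,0,0],"travel":[0,0,0],"jaw":1}]'
python3 -c "
from h import *
go((428,216.5,150),(428,216.5,40))"
```

```text
[336.95147032 429.90800378]
[594.3079786  351.54167151]
time: 30.55
position: [0.5126, -0.1741, 0.1508]
tool_rot: [1.24, 1.193, -1.24]
ft_force: [0.2, -0.4, 0.3]
grip_width: 0.317
t 30.55 pos [ 512.6 -174.1  150.8] az -2.38 tilt x [-0.002  0.002 -1.   ] F [ 0.2 -0.4  0.3] w 0.317 q [ 0.8   0.18 -0.57  1.8   0.1   1.2   0.15]
to (428, 216.5, 150) travel [ 0.006 -0.336 -1.289] dist 399.7 rows>= 9 per row [ 0.0007 -0.0373 -0.1432]
to (428, 216.5, 40) travel [0.367 0.001 0.001] dist 110.0 rows>= 3 per row [0.1222 0.0003 0.0003]
```

```bash

python3 -m jog '[{"rot":[0,0,0],"travel":[0,-0.03,-0.09],"jaw":1},{"rot":[0,0,0],"travel":[0,-0.036,-0.14],"jaw":1},{"rot":[0,0,0],"travel":[0,-0.036,-0.14],"jaw":1},{"rot":[0,0,0],"travel":[0,-0.036,-0.14],"jaw":1},{"rot":[0,0,0],"travel":[0,-0.036,-0.14],"jaw":1},{"rot":[0,0,0],"travel":[0,-0.036,-0.14],"jaw":1},{"rot":[0,0,0],"travel":[0,-0.036,-0.14],"jaw":1},{"rot":[0,0,0],"travel":[0,-0.036,-0.14],"jaw":1}]'
python3 -m jog '[{"rot":[0,0,0],"travel":[0,-0.036,-0.14],"jaw":1},{"rot":[0,0,0],"travel":[0,-0.018,-0.07],"jaw":1},{"rot":[0,0,0],"travel":[0,0,0],"jaw":1},{"rot":[0,0,0],"travel":[0.13,0,0],"jaw":1},{"rot":[0,0,0],"travel":[0.1,0,0],"jaw":1},{"rot":[0,0,0],"travel":[0,0,0],"jaw":1},{"rot":[0,0,0],"travel":[0,0,0],"jaw":1}]'
python3 -c "
from h import *
im=ctrl.get_image('scene'); crop('s',im,180,190,380,340,4,'pics/s8.png')
im=ctrl.get_image('top'); crop('s',im,180,190,310,300,6,'pics/t8.png')
go((428,216.5,40),(428,216.5,15))"
```

```text
time: 31.35
position: [0.442, 0.1493, 0.1515]
tool_rot: [1.241, 1.188, -1.243]
ft_force: [1.2, -0.2, -0.3]
grip_width: 0.316
time: 32.05
position: [0.4296, 0.2106, 0.0829]
tool_rot: [1.242, 1.188, -1.244]
ft_force: [0.5, 0.3, -0.3]
grip_width: 0.313
t 32.15 pos [431.1 211.3  84.5] az -2.66 tilt x [ 0.002  0.001 -1.   ] F [ 0.1  0.3 -0.4] w 0.316 q [ 0.37  0.17 -0.93  2.    0.15  1.05 -0.68]
to (428, 216.5, 40) travel [ 0.148 -0.011 -0.017] dist 44.9 rows>= 1 per row [ 0.1482 -0.0115 -0.0167]
to (428, 216.5, 15) travel [ 0.083 -0.     0.   ] dist 25.0 rows>= 1 per row [ 0.0833 -0.0002  0.0001]
```

View pics/s8.png

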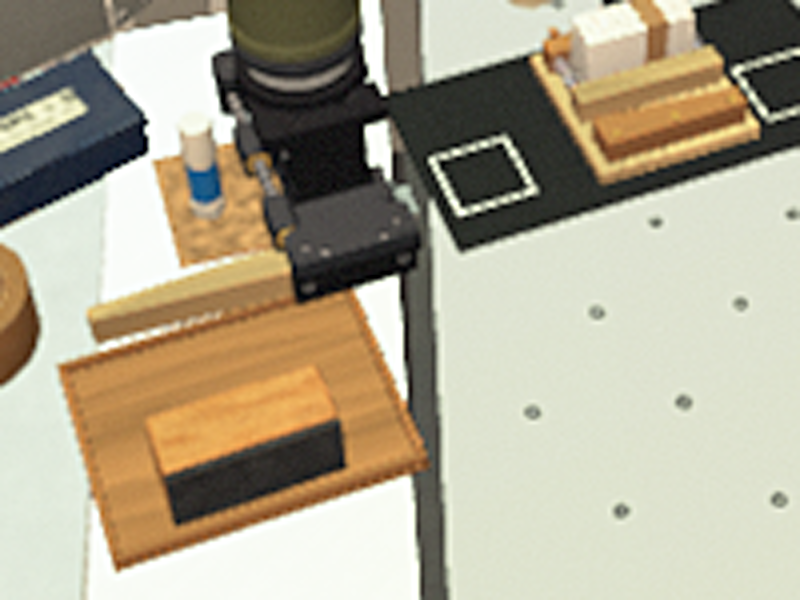

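View pics/t8.png

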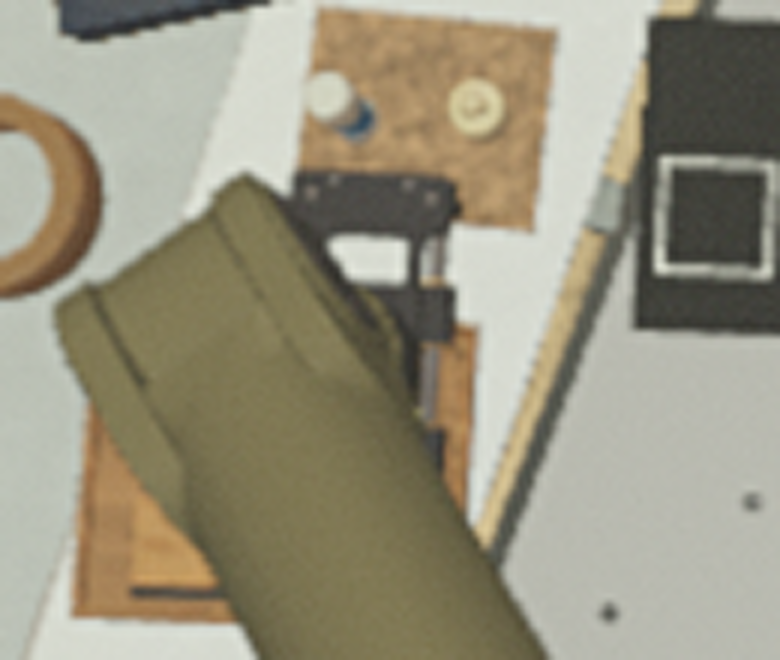

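```bash
python3 -c "
from h import *
print(uz('scene',(92,310),180,190,4,.0994),uz('scene',(270,253),180,190,4,.0994))"
python3 -m jog '[{"rot":[0,0,0],"travel":[0.06,-0.011,-0.01],"jaw":1},{"rot":[0,0,0],"travel":[0.07,0,0],"jaw":1},{"rot":[0,0,0],"travel":[0,0,0],"jaw":1},{"rot":[0,0,0],"travel":[0,0,0],"jaw":1},{"rot":[0,0,0],"travel":[0,0,0],"jaw":1}]'
python3 -c "
from h import *
go((428,216.5,15))"
```

```text
[439.24927498 356.96978206  99.4       ] [437.83472852 243.61396429  99.4       ]
time: 32.65
position: [0.4281, 0.2147, 0.0456]
tool_rot: [1.245, 1.186, -1.241]
ft_force: [-0.4, 0.1, -1.0]
grip_width: 0.312
t 32.65 pos [428.1 214.7  45.6] az -2.64 tilt x [ 0.003  0.001 -1.   ] F [-0.4  0.1 -1. ] w 0.312 q [ 0.33  0.23 -0.92  2.04  0.22  0.97 -0.75]
to (428, 216.5, 15) travel [ 0.102 -0.001 -0.006] dist 30.7 rows>= 1 per row [ 0.102  -0.0007 -0.0059]
```

```bash

python3 -m jog '[{"rot":[0,0,0],"travel":[0.05,0,0],"jaw":1},{"rot":[0,0,0],"travel":[0.03,0,0],"jaw":1},{"rot":[0,0,0],"travel":[0.012,0,0],"jaw":1},{"rot":[0,0,0],"travel":[0,0,0],"jaw":1},{"rot":[0,0,0],"travel":[0,0,0],"jaw":1},{"rot":[0,0,0],"travel":[0,0,0],"jaw":1}]'
python3 -c "
from h import *
go((428,216.5,15))"
```

```text
time: 33.25
position: [0.4269, 0.2145, 0.0165]
tool_rot: [1.243, 1.187, -1.242]
ft_force: [-0.3, 0.0, -1.1]
grip_width: 0.312
t 33.25 pos [426.9 214.5  16.5] az -2.61 tilt x [ 0.  0. -1.] F [-0.3  0.  -1.1] w 0.312 q [ 0.3   0.29 -0.89  2.06  0.28  0.92 -0.79]
to (428, 216.5, 15) travel [ 0.005  0.003 -0.007] dist 2.8 rows>= 1 per row [ 0.0051  0.0034 -0.0069]
```

```bash

python3 -m jog '[{"rot":[0,0,0],"travel":[0.004,0.004,0],"jaw":1},{"rot":[0,0,0],"travel":[0,0,0],"jaw":1},{"rot":[0,0,0],"travel":[0,0,0],"jaw":1}]'
python3 -m jog '[{"rot":[0,0,0],"travel":[0.002,0,0],"jaw":1},{"rot":[0,0,0],"travel":[0,0,0],"jaw":1}]'
```

```text
time: 33.55
position: [0.4281, 0.2143, 0.0153]
tool_rot: [1.243, 1.187, -1.243]
ft_force: [0.1, 0.5, -0.6]
grip_width: 0.313
time: 33.75
position: [0.4281, 0.2143, 0.015]
tool_rot: [1.243, 1.187, -1.243]
ft_force: [-1.7, -0.8, 3.7]
grip_width: 0.313
```

```bash

python3 -m jog '[{"rot":[0,0,0],"travel":[0,0,0],"jaw":0},{"rot":[0,0,0],"travel":[0,0,0],"jaw":0},{"rot":[0,0,0],"travel":[0,0,0],"jaw":0},{"rot":[0,0,0],"travel":[0,0,0],"jaw":0},{"rot":[0,0,0],"travel":[-0.08,0,0],"jaw":0},{"rot":[0,0,0],"travel":[-0.14,0,0],"jaw":0},{"rot":[0,0,0],"travel":[-0.14,0,0],"jaw":-1},{"rot":[0,0,0],"travel":[-0.12,0,0],"jaw":-1}]'
python3 -c "
from h import *
X=np.array([.9994,-.033]);Y=np.array([.033,.9994]);c=np.array([541.1,-77.4])
print('pack',c+30*X, c+30*X-27*Y)
for p in [(302,322),(477,324),(475,393),(300,392)]: print(uz('top',p,280,150,6,.070))
go((540,20,180),(570,-106,180),(570,-106,43))"
```

```text
time: 34.55
position: [0.4279, 0.2146, 0.1605]
tool_rot: [1.243, 1.187, -1.242]
ft_force: [1.7, -0.5, -0.2]
grip_width: 0.603
pack [571.082 -78.39 ] [ 570.191  -105.3738]
[587.75154497 -35.50094336  70.        ]
[ 586.89989956 -123.33858745   70.        ]
[ 551.90037463 -122.05966027   70.        ]
[552.19877359 -34.55082305  70.        ]
t 34.55 pos [427.9 214.6 160.5] az -2.59 tilt x [ 0.001  0.    -1.   ] F [ 1.7 -0.5 -0.2] w 0.603 q [ 0.44  0.05 -0.96  1.92  0.04  1.2  -0.59]
to (540, 20, 180) travel [-0.065  0.402  0.631] dist 225.4 rows>= 6 per row [-0.0108  0.0671  0.1052]
to (570, -106, 180) travel [-0.     0.119  0.415] dist 129.5 rows>= 3 per row [-0.      0.0396  0.1384]
to (570, -106, 43) travel [ 0.457 -0.     0.   ] dist 137.0 rows>= 4 per row [ 1.142e-01 -1.000e-04  0.000e+00]
```

```bash

python3 -m jog '[{"rot":[0,0,0],"travel":[-0.01,0.067,0.08],"jaw":-1},{"rot":[0,0,0],"travel":[-0.01,0.067,0.105],"jaw":-1},{"rot":[0,0,0],"travel":[-0.01,0.067,0.105],"jaw":-1},{"rot":[0,0,0],"travel":[-0.01,0.067,0.105],"jaw":-1},{"rot":[0,0,0],"travel":[-0.01,0.067,0.105],"jaw":-1},{"rot":[0,0,0],"travel":[-0.01,0.067,0.13],"jaw":-1},{"rot":[0,0,0],"travel":[0,0.04,0.138],"jaw":-1},{"rot":[0,0,0],"travel":[0,0.04,0.138],"jaw":-1}]'
python3 -m jog '[{"rot":[0,0,0],"travel":[0,0.04,0.1],"jaw":-1},{"rot":[-0.15,0,0],"travel":[0,0,0.03],"jaw":-1},{"rot":[0,0,0],"travel":[0,0,0],"jaw":-1},{"rot":[0,0,0],"travel":[0,0,0],"jaw":-1}]'
python3 -c "
from h import *
go((570,-106,90),(570,-106,43))"
```

```text
time: 35.35
position: [0.5604, -0.0654, 0.1765]
tool_rot: [1.243, 1.187, -1.242]
ft_force: [0.7, 0.4, -0.7]
grip_width: 1.001
time: 35.75
position: [0.5699, -0.1015, 0.1765]
tool_rot: [1.233, 1.195, -1.232]
ft_force: [-0.5, 0.7, 0.6]
grip_width: 1.002
t 35.75 pos [ 569.9 -101.5  176.5] az -1.78 tilt x [-0.     0.001 -1.   ] F [-0.5  0.7  0.6] w 1.002 q [ 0.74  0.27 -0.71  1.67  0.18  1.27 -0.04]
to (570, -106, 90) travel [0.288 0.001 0.015] dist 86.6 rows>= 2 per row [0.1442 0.0005 0.0077]
to (570, -106, 43) travel [0.157 0.    0.   ] dist 47.0 rows>= 2 per row [0.0783 0.     0.0001]
```

```bash

python3 -m jog '[{"rot":[0,0,0],"travel":[0.1,0,0.016],"jaw":-1},{"rot":[0,0,0],"travel":[0.12,0,0],"jaw":-1},{"rot":[0,0,0],"travel":[0.06,0,0],"jaw":-1},{"rot":[0,0,0],"travel":[0,0,0],"jaw":-1},{"rot":[0,0,0],"travel":[0,0,0],"jaw":-1},{"rot":[0,0,0],"travel":[0,0,0],"jaw":-1}]'
python3 -c "
from h import *
im=ctrl.get_image('scene'); crop('s',im,270,100,430,230,5,'pics/s9.png')
im=ctrl.get_image('top'); crop('s',im,280,150,400,250,6,'pics/t9.png')
go((570,-106,43))"
```

```text
time: 36.35
position: [0.5712, -0.1072, 0.0944]
tool_rot: [1.233, 1.192, -1.23]
ft_force: [-0.8, 0.3, 0.4]
grip_width: 1.003
t 36.45 pos [ 571.1 -107.9   94.3] az -1.84 tilt x [ 0.003 -0.001 -1.   ] F [-0.3  1.4 -0.8] w 0.997 q [ 0.72  0.35 -0.68  1.76  0.24  1.12 -0.08]
to (570, -106, 43) travel [ 0.171 -0.004 -0.006] dist 51.3 rows>= 2 per row [ 0.0855 -0.0022 -0.0031]
```

View pics/s9.png

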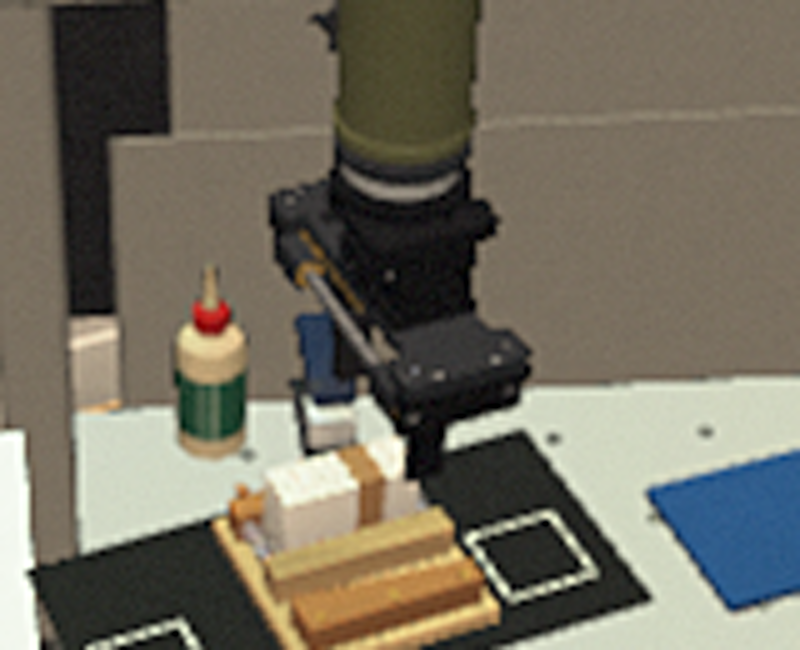

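View pics/t9.png

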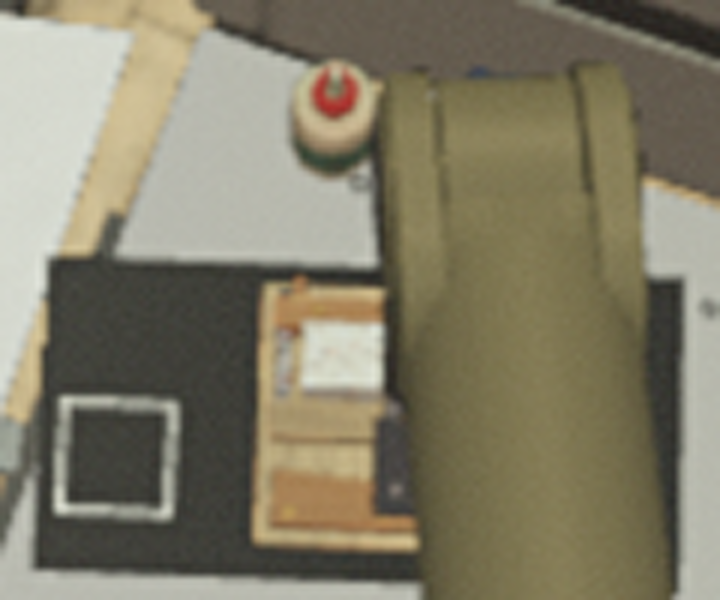

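```bash

python3 -m jog '[{"rot":[0,0,0],"travel":[0.08,-0.004,-0.006],"jaw":-1},{"rot":[0,0,0],"travel":[0.06,0,0],"jaw":-1},{"rot":[0,0,0],"travel":[0.02,0,0],"jaw":-1},{"rot":[0,0,0],"travel":[0,0,0],"jaw":-1},{"rot":[0,0,0],"travel":[0,0,0],"jaw":-1}]' 25
python3 -c "
from h import *
go((570,-106,42))"
```

```text
time: 36.95
position: [0.5697, -0.1064, 0.0457]
tool_rot: [1.234, 1.192, -1.232]
ft_force: [-0.1, -0.4, -1.0]
grip_width: 0.997
t 36.95 pos [ 569.7 -106.4   45.7] az -1.87 tilt x [ 0.002 -0.    -1.   ] F [-0.1 -0.4 -1. ] w 0.997 q [ 0.7   0.4  -0.67  1.8   0.29  1.03 -0.11]
to (570, -106, 42) travel [ 0.012  0.001 -0.001] dist 3.8 rows>= 1 per row [ 0.0124  0.0009 -0.0014]
```

```bash

python3 -m jog '[{"rot":[0,0,0],"travel":[0.008,0,0],"jaw":-1},{"rot":[0,0,0],"travel":[0,0,0],"jaw":1},{"rot":[0,0,0],"travel":[0,0,0],"jaw":1},{"rot":[0,0,0],"travel":[0,0,0],"jaw":1},{"rot":[0,0,0],"travel":[0,0,0],"jaw":1},{"rot":[0,0,0],"travel":[0,0,0],"jaw":1},{"rot":[0,0,0],"travel":[0,0,0],"jaw":1},{"rot":[0,0,0],"travel":[0,0,0],"jaw":1}]'
python3 -m jog '[{"rot":[0,0,0],"travel":[0,0,0],"jaw":1},{"rot":[0,0,0],"travel":[0,0,0],"jaw":1}]'
python3 -c "
from h import *
go((570,-106,170),(474,-356,170),(474,-356,43))"
```

```text
time: 37.75
position: [0.5689, -0.1063, 0.0422]
tool_rot: [1.233, 1.194, -1.233]
ft_force: [0.2, -0.8, -0.3]
grip_width: 0.446
time: 37.95
position: [0.5689, -0.1064, 0.0422]
tool_rot: [1.233, 1.193, -1.233]
ft_force: [0.4, 0.4, 0.2]
grip_width: 0.366
t 37.95 pos [ 568.9 -106.4   42.2] az -1.87 tilt x [ 0. -0. -1.] F [0.4 0.4 0.2] w 0.366 q [ 0.7   0.41 -0.66  1.81  0.29  1.03 -0.11]
to (570, -106, 170) travel [-0.426  0.004 -0.001] dist 127.8 rows>= 3 per row [-0.142   0.0012 -0.0004]
to (474, -356, 170) travel [ 0.    -0.293  0.843] dist 267.8 rows>= 6 per row [ 0.     -0.0488  0.1406]
to (474, -356, 43) travel [ 0.423 -0.    -0.   ] dist 127.0 rows>= 3 per row [ 0.1411 -0.     -0.    ]
```

```bash

python3 -m jog '[{"rot":[0,0,0],"travel":[-0.04,0,0],"jaw":1},{"rot":[0,0,0],"travel":[-0.08,0,0],"jaw":1},{"rot":[0,0,0],"travel":[-0.12,0,0],"jaw":1},{"rot":[0,0,0],"travel":[-0.12,0,0],"jaw":1},{"rot":[0,0,0],"travel":[-0.06,0,0],"jaw":1},{"rot":[0,0,0],"travel":[0,0,0],"jaw":1},{"rot":[0,0,0],"travel":[0,0,0],"jaw":1}]'
python3 -c "
from h import *
im=ctrl.get_image('scene'); crop('s',im,270,80,430,230,4,'pics/s10.png')
go((474,-356,170))"
```

```text
time: 38.65
position: [0.5685, -0.1064, 0.1681]
tool_rot: [1.233, 1.193, -1.234]
ft_force: [0.9, 0.6, -1.8]
grip_width: 0.366
t 38.7 pos [ 567.9 -106.3  167.1] az -1.87 tilt x [-0.002  0.    -1.   ] F [-0.4 -0.6 -1.8] w 0.364 q [ 0.74  0.27 -0.71  1.69  0.19  1.25 -0.04]
to (474, -356, 170) travel [-0.009 -0.286  0.842] dist 266.8 rows>= 6 per row [-0.0015 -0.0476  0.1403]
```

View pics/s10.png

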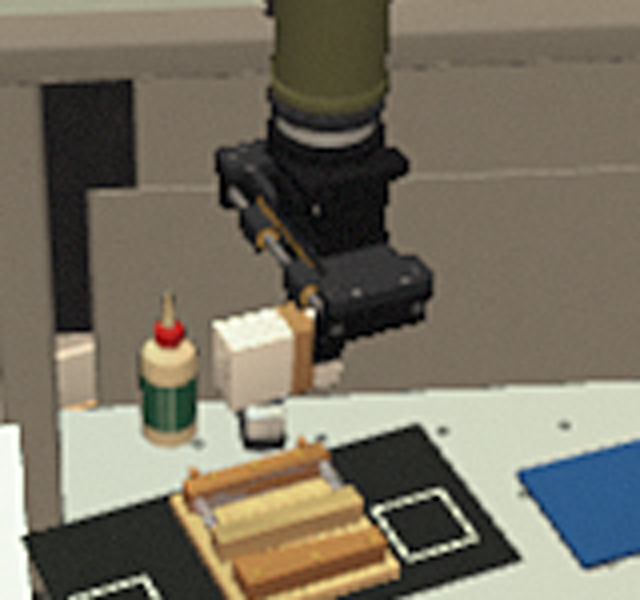

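Pack held level, bottle untouched. Carry it to the board.

```bash

python3 -m jog '[{"rot":[0,0,0],"travel":[0,-0.04,0.1],"jaw":1},{"rot":[0,0,0],"travel":[0,-0.047,0.138],"jaw":1},{"rot":[0,0,0],"travel":[0,-0.047,0.138],"jaw":1},{"rot":[0,0,0],"travel":[0,-0.047,0.138],"jaw":1},{"rot":[0,0,0],"travel":[0,-0.047,0.138],"jaw":1},{"rot":[0,0,0],"travel":[0,-0.047,0.138],"jaw":1},{"rot":[0,0,0],"travel":[0,-0.011,0.052],"jaw":1},{"rot":[0,0,0],"travel":[0,0,0],"jaw":1}]'
python3 -m jog '[{"rot":[0,0,0],"travel":[0,0,0],"jaw":1},{"rot":[0,0,0],"travel":[0.1,0,0],"jaw":1},{"rot":[0,0,0],"travel":[0.14,0,0],"jaw":1},{"rot":[0,0,0],"travel":[0.11,0,0],"jaw":1},{"rot":[0,0,0],"travel":[0,0,0],"jaw":1},{"rot":[0,0,0],"travel":[0,0,0],"jaw":1},{"rot":[0,0,0],"travel":[0,0,0],"jaw":1}]'
python3 -c "
from h import *
go((474,-356,43))"
```

```text
time: 39.5
position: [0.4722, -0.3589, 0.1661]
tool_rot: [1.237, 1.194, -1.239]
ft_force: [0.2, 0.6, -1.0]
grip_width: 0.361
time: 40.2
position: [0.477, -0.3558, 0.0656]
tool_rot: [1.232, 1.191, -1.231]
ft_force: [0.3, -0.6, -1.3]
grip_width: 0.362
t 40.2 pos [ 477.  -355.8   65.6] az -1.77 tilt x [ 0.003 -0.002 -1.   ] F [ 0.3 -0.6 -1.3] w 0.362 q [ 1.05  0.38 -0.54  1.76  0.22  1.06  0.4 ]
to (474, -356, 43) travel [ 0.075 -0.01   0.001] dist 22.8 rows>= 1 per row [ 0.0753 -0.0102  0.0009]
```

```bash

python3 -m jog '[{"rot":[0,0,0],"travel":[0.03,0,0],"jaw":1},{"rot":[0,0,0],"travel":[0.02,0,0],"jaw":1},{"rot":[0,0,0],"travel":[0.01,0,0],"jaw":1},{"rot":[0,0,0],"travel":[0,0,0],"jaw":1},{"rot":[0,0,0],"travel":[0,0,0],"jaw":1},{"rot":[0,0,0],"travel":[0,0,0],"jaw":1}]'
python3 -c "
from h import *
st()"
```

```text
time: 40.8
position: [0.475, -0.3562, 0.0455]
tool_rot: [1.233, 1.193, -1.233]
ft_force: [-0.0, -0.6, -0.8]
grip_width: 0.363
t 40.8 pos [ 475.  -356.2   45.5] az -1.88 tilt x [ 0. -0. -1.] F [-0.  -0.6 -0.8] w 0.363 q [ 1.04  0.4  -0.53  1.77  0.23  1.03  0.39]
```

```bash

python3 -m jog '[{"rot":[0,0,0],"travel":[0.006,0,0],"jaw":1},{"rot":[0,0,0],"travel":[0.003,0,0],"jaw":1},{"rot":[0,0,0],"travel":[0,0,0],"jaw":1},{"rot":[0,0,0],"travel":[0,0,0],"jaw":1}]'
python3 -m jog '[{"rot":[0,0,0],"travel":[0.003,0,0],"jaw":1},{"rot":[0,0,0],"travel":[0,0,0],"jaw":1}]'
```

```text
time: 41.2
position: [0.4748, -0.356, 0.0425]
tool_rot: [1.233, 1.194, -1.233]
ft_force: [0.0, -0.1, -1.1]
grip_width: 0.367
time: 41.4
position: [0.475, -0.3561, 0.0422]
tool_rot: [1.233, 1.193, -1.233]
ft_force: [-1.1, 0.8, 3.4]
grip_width: 0.366
```

```bash

python3 -m jog '[{"rot":[0,0,0],"travel":[0,0,0],"jaw":-0.5},{"rot":[0,0,0],"travel":[0,0,0],"jaw":-0.5},{"rot":[0,0,0],"travel":[0,0,0],"jaw":-0.5},{"rot":[0,0,0],"travel":[0,0,0],"jaw":-0.5},{"rot":[0,0,0],"travel":[-0.08,0,0],"jaw":-0.5},{"rot":[0,0,0],"travel":[-0.14,0,0],"jaw":-1},{"rot":[0,0,0],"travel":[-0.14,0,0],"jaw":-1},{"rot":[0,0,0],"travel":[-0.06,0,0],"jaw":-1}]'
python3 -m jog '[{"rot":[0,0,0],"travel":[0,0,0],"jaw":-1},{"rot":[0,0,0],"travel":[0,0,0],"jaw":-1}]'
python3 -c "
from h import *
im=ctrl.get_image('scene'); crop('s',im,330,100,490,230,5,'pics/s11.png')
go((540,0,175),(577.9,250,175),(577.9,250,43.6))"
```

```text
time: 42.2
position: [0.4768, -0.3569, 0.1721]
tool_rot: [1.232, 1.187, -1.231]
ft_force: [0.9, 0.3, 0.1]
grip_width: 0.931
time: 42.4
position: [0.4746, -0.356, 0.1672]
tool_rot: [1.233, 1.194, -1.234]
ft_force: [0.1, 0.1, 0.2]
grip_width: 0.989
t 42.45 pos [ 474.1 -355.6  166.3] az -1.87 tilt x [-0.002  0.001 -1.   ] F [ 0.3 -1.5  0.3] w 0.994 q [ 1.07  0.28 -0.56  1.66  0.16  1.25  0.45]
to (540, 0, 175) travel [-0.028  0.181 -1.192] dist 361.8 rows>= 9 per row [-0.0031  0.0201 -0.1324]
to (577.9, 250, 175) travel [ 0.001  0.099 -0.837] dist 252.9 rows>= 6 per row [ 1.000e-04  1.650e-02 -1.395e-01]
to (577.9, 250, 43.6) travel [0.438 0.001 0.   ] dist 131.4 rows>= 3 per row [0.146  0.0003 0.0002]
```

View pics/s11.png

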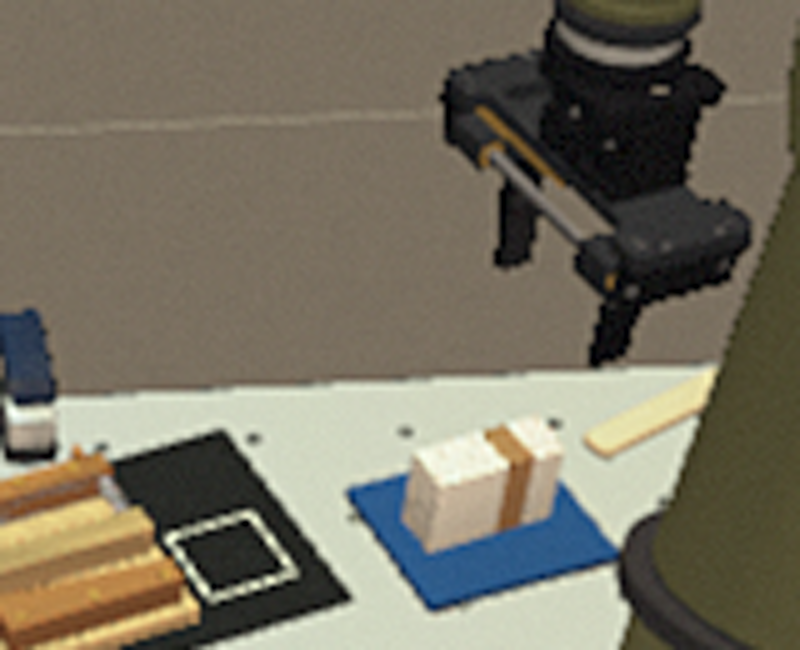

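```bash

python3 -m jog '[{"rot":[0,0,0],"travel":[0,0.02,-0.1],"jaw":-1},{"rot":[0,0,0],"travel":[0,0.02,-0.138],"jaw":-1},{"rot":[0,0,0],"travel":[0,0.02,-0.138],"jaw":-1},{"rot":[0,0,0],"travel":[0,0.02,-0.138],"jaw":-1},{"rot":[0,0,0],"travel":[0,0.02,-0.138],"jaw":-1},{"rot":[0,0,0],"travel":[0,0.02,-0.138],"jaw":-1},{"rot":[0,0,0],"travel":[0,0.02,-0.138],"jaw":-1},{"rot":[0,0,0],"travel":[0,0.02,-0.138],"jaw":-1}]'
python3 -m jog '[{"rot":[0,0,0],"travel":[0,0.017,-0.138],"jaw":-1},{"rot":[0,0,0],"travel":[0,0.017,-0.138],"jaw":-1},{"rot":[0,0,0],"travel":[0,0.017,-0.138],"jaw":-1},{"rot":[0,0,0],"travel":[0,0.017,-0.138],"jaw":-1},{"rot":[0,0,0],"travel":[0,0.017,-0.138],"jaw":-1},{"rot":[0,0,0],"travel":[0,0.017,-0.138],"jaw":-1},{"rot":[0,0,0],"travel":[0,0.017,-0.1],"jaw":-1},{"rot":[0,0,0],"travel":[0,0,-0.03],"jaw":-1}]'
python3 -m jog '[{"rot":[0,0,0],"travel":[0,0,0],"jaw":-1},{"rot":[0,0,0],"travel":[0,0,0],"jaw":-1}]'
python3 -c "
from h import *
im=ctrl.get_image('scene'); crop('s',im,180,190,380,340,4,'pics/s12.png')
go((577.9,250,110),(577.9,250,43.6))"
```

```text
time: 43.25
position: [0.5322, -0.0364, 0.1658]
tool_rot: [1.232, 1.196, -1.235]
ft_force: [-0.2, 0.7, 0.1]
grip_width: 0.996
time: 44.05
position: [0.5764, 0.2526, 0.1655]
tool_rot: [1.229, 1.201, -1.231]
ft_force: [-0.7, 0.3, -1.1]
grip_width: 1.0
time: 44.25
position: [0.5781, 0.2463, 0.1663]
tool_rot: [1.232, 1.193, -1.236]
ft_force: [-0.2, -0.3, -0.6]
grip_width: 1.001
t 44.3 pos [578.5 245.8 166.7] az -2.0 tilt x [-0.001 -0.002 -1.   ] F [0.2 0.5 0.7] w 1.005 q [ 0.22  0.44 -0.86  1.56  0.34  1.31 -0.72]
to (577.9, 250, 110) travel [ 0.189 -0.002 -0.014] dist 56.8 rows>= 2 per row [ 0.0944 -0.0011 -0.0072]
to (577.9, 250, 43.6) travel [ 0.221  0.    -0.   ] dist 66.4 rows>= 2 per row [ 1.107e-01  1.000e-04 -2.000e-04]
```

View pics/s12.png

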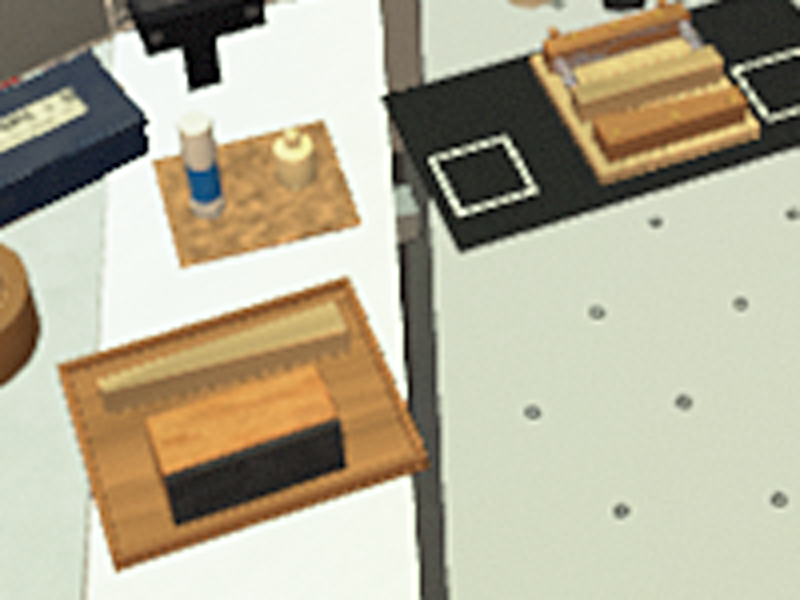

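```bash

python3 -m jog '[{"rot":[0,0,0],"travel":[0.09,-0.002,-0.014],"jaw":-1},{"rot":[0,0,0],"travel":[0.1,0,0],"jaw":-1},{"rot":[0,0,0],"travel":[0,0,0],"jaw":-1},{"rot":[0,0,0],"travel":[0,0,0],"jaw":-1}]' 10
python3 -c "
from h import *
go((577.9,250,43.6))"
```

```text
time: 44.7
position: [0.5782, 0.2505, 0.1107]
tool_rot: [1.234, 1.192, -1.236]
ft_force: [-0.4, -0.8, 1.0]
grip_width: 1.001
t 44.7 pos [578.2 250.5 110.7] az -1.99 tilt x [-0.001 -0.001 -1.   ] F [-0.4 -0.8  1. ] w 1.001 q [ 0.19  0.49 -0.84  1.61  0.38  1.21 -0.75]
to (577.9, 250, 43.6) travel [ 0.224 -0.001  0.002] dist 67.1 rows>= 2 per row [ 0.1119 -0.0003  0.0008]
```

```bash

python3 -m jog '[{"rot":[0,0,0],"travel":[0.1,0,0.001],"jaw":-1},{"rot":[0,0,0],"travel":[0.09,0,0],"jaw":-1},{"rot":[0,0,0],"travel":[0.034,0,0],"jaw":-1},{"rot":[0,0,0],"travel":[0,0,0],"jaw":-1},{"rot":[0,0,0],"travel":[0,0,0],"jaw":-1},{"rot":[0,0,0],"travel":[0,0,0],"jaw":-1}]'
python3 -c "
from h import *
go((577.9,250,43.6))"
```

```text
time: 45.3
position: [0.5791, 0.2527, 0.0454]
tool_rot: [1.235, 1.192, -1.231]
ft_force: [-0.5, -0.1, 1.3]
grip_width: 1.001
t 45.3 pos [579.1 252.7  45.4] az -1.88 tilt x [ 0.003  0.001 -1.   ] F [-0.5 -0.1  1.3] w 1.001 q [ 0.16  0.55 -0.8   1.67  0.44  1.1  -0.79]
to (577.9, 250, 43.6) travel [ 0.006 -0.004  0.009] dist 3.5 rows>= 1 per row [ 0.0061 -0.0037  0.0093]
```

```bash

python3 -m jog '[{"rot":[0,0,0],"travel":[0.003,-0.001,0.007],"jaw":-1},{"rot":[0,0,0],"travel":[0,0,0],"jaw":1},{"rot":[0,0,0],"travel":[0,0,0],"jaw":1},{"rot":[0,0,0],"travel":[0,0,0],"jaw":1},{"rot":[0,0,0],"travel":[0,0,0],"jaw":1},{"rot":[0,0,0],"travel":[0,0,0],"jaw":1},{"rot":[0,0,0],"travel":[0,0,0],"jaw":1},{"rot":[0,0,0],"travel":[0,0,0],"jaw":1}]'
python3 -m jog '[{"rot":[0,0,0],"travel":[0,0,0],"jaw":1},{"rot":[0,0,0],"travel":[0,0,0],"jaw":1},{"rot":[0,0,0],"travel":[0,0,0],"jaw":1},{"rot":[0,0,0],"travel":[0,0,0],"jaw":1}]'
python3 -c "
from h import *
go((578,250,150),(530.1,58.1,150),(530.1,58.1,42))"
```

```text
time: 46.1
position: [0.5775, 0.25, 0.0425]
tool_rot: [1.233, 1.194, -1.233]
ft_force: [-0.2, -0.6, 0.4]
grip_width: 0.448
time: 46.5
position: [0.5775, 0.2499, 0.0425]
tool_rot: [1.233, 1.194, -1.233]
ft_force: [-0.6, 0.7, -0.6]
grip_width: 0.278
t 46.5 pos [577.5 249.9  42.5] az -1.87 tilt x [-0. -0. -1.] F [-0.6  0.7 -0.6] w 0.278 q [ 0.17  0.55 -0.8   1.67  0.44  1.1  -0.79]
to (578, 250, 150) travel [-0.358  0.002 -0.   ] dist 107.5 rows>= 3 per row [-1.195e-01  6.000e-04 -1.000e-04]
to (530.1, 58.1, 150) travel [ 0.    -0.139  0.645] dist 197.8 rows>= 5 per row [ 0.     -0.0277  0.1289]
to (530.1, 58.1, 42) travel [ 0.36  0.   -0.  ] dist 108.0 rows>= 3 per row [ 0.12  0.   -0.  ]
```

```bash

python3 -m jog '[{"rot":[0,0,0],"travel":[-0.08,0,0],"jaw":1},{"rot":[0,0,0],"travel":[-0.14,0,0],"jaw":1},{"rot":[0,0,0],"travel":[-0.14,0,0],"jaw":1},{"rot":[0,0,0],"travel":[0,-0.028,0.1],"jaw":1},{"rot":[0,0,0],"travel":[0,-0.028,0.136],"jaw":1},{"rot":[0,0,0],"travel":[0,-0.028,0.136],"jaw":1},{"rot":[0,0,0],"travel":[0,-0.028,0.136],"jaw":1},{"rot":[0,0,0],"travel":[0,-0.028,0.137],"jaw":1}]'
python3 -m jog '[{"rot":[0,0,0],"travel":[0,0,0],"jaw":1},{"rot":[0,0,0],"travel":[0,0,0],"jaw":1},{"rot":[0,0,0],"travel":[0.1,0,0],"jaw":1},{"rot":[0,0,0],"travel":[0.14,0,0],"jaw":1},{"rot":[0,0,0],"travel":[0.06,0,0],"jaw":1},{"rot":[0,0,0],"travel":[0,0,0],"jaw":1},{"rot":[0,0,0],"travel":[0,0,0],"jaw":1}]'
python3 -c "
from h import *
go((530.1,58.1,40.8))"
```

```text
time: 47.3
position: [0.5286, 0.0565, 0.1505]
tool_rot: [1.233, 1.193, -1.233]
ft_force: [0.9, -0.9, -1.0]
grip_width: 0.276
time: 48.0
position: [0.5296, 0.0598, 0.0611]
tool_rot: [1.233, 1.195, -1.231]
ft_force: [0.1, -0.1, -0.3]
grip_width: 0.277
t 48.0 pos [529.6  59.8  61.1] az -1.73 tilt x [ 0.     0.001 -1.   ] F [ 0.1 -0.1 -0.3] w 0.277 q [ 0.57  0.32 -0.83  1.9   0.27  1.04 -0.41]
to (530.1, 58.1, 40.8) travel [0.068 0.002 0.006] dist 20.4 rows>= 1 per row [0.0676 0.0018 0.0058]
```

```bash

python3 -m jog '[{"rot":[0,0,0],"travel":[0.03,0.002,0.004],"jaw":1},{"rot":[0,0,0],"travel":[0.018,0,0],"jaw":1},{"rot":[0,0,0],"travel":[0.008,0,0],"jaw":1},{"rot":[0,0,0],"travel":[0,0,0],"jaw":1},{"rot":[0,0,0],"travel":[0,0,0],"jaw":1},{"rot":[0,0,0],"travel":[0,0,0],"jaw":1}]'
python3 -m jog '[{"rot":[0,0,0],"travel":[0.004,0,0],"jaw":1},{"rot":[0,0,0],"travel":[0,0,0],"jaw":1},{"rot":[0,0,0],"travel":[0,0,0],"jaw":1}]'
```

```text
time: 48.6
position: [0.53, 0.0567, 0.044]
tool_rot: [1.233, 1.193, -1.233]
ft_force: [-0.3, -0.1, -0.3]
grip_width: 0.28
time: 48.9
position: [0.5297, 0.0567, 0.0425]
tool_rot: [1.233, 1.194, -1.233]
ft_force: [0.5, -0.1, -0.9]
grip_width: 0.279
```

```bash

python3 -m jog '[{"rot":[0,0,0],"travel":[0.005,0,-0.004],"jaw":1},{"rot":[0,0,0],"travel":[0,0,0],"jaw":1},{"rot":[0,0,0],"travel":[0,0,0],"jaw":1}]'
python3 -m jog '[{"rot":[0,0,0],"travel":[0.002,0,0],"jaw":1},{"rot":[0,0,0],"travel":[0,0,0],"jaw":1},{"rot":[0,0,0],"travel":[0,0,0],"jaw":1}]'
```

```text
time: 49.2
position: [0.5297, 0.058, 0.041]
tool_rot: [1.233, 1.194, -1.233]
ft_force: [-0.2, -0.6, -0.0]
grip_width: 0.276
time: 49.5
position: [0.5298, 0.0579, 0.0404]
tool_rot: [1.233, 1.194, -1.233]
ft_force: [0.1, -0.3, -0.2]
grip_width: 0.276
```

```bash

python3 -m jog '[{"rot":[0,0,0],"travel":[0.003,0,0],"jaw":1},{"rot":[0,0,0],"travel":[0,0,0],"jaw":1},{"rot":[0,0,0],"travel":[0,0,0],"jaw":1}]'
```

```text
time: 49.8
position: [0.5299, 0.0579, 0.0403]
tool_rot: [1.233, 1.193, -1.234]
ft_force: [-1.5, -0.1, 6.6]
grip_width: 0.277
```

```bash

python3 -m jog '[{"rot":[0,0,0],"travel":[0,0,0],"jaw":-1},{"rot":[0,0,0],"travel":[0,0,0],"jaw":-1},{"rot":[0,0,0],"travel":[0,0,0],"jaw":-1},{"rot":[0,0,0],"travel":[0,0,0],"jaw":-1},{"rot":[0,0,0],"travel":[0,0,0],"jaw":-1},{"rot":[0,0,0],"travel":[-0.1,0,0],"jaw":-1},{"rot":[0,0,0],"travel":[-0.14,0,0],"jaw":-1},{"rot":[0,0,0],"travel":[-0.14,0,0],"jaw":-1}]' 20
python3 -m jog '[{"rot":[0,0,0],"travel":[0,0,0],"jaw":-1},{"rot":[0,0,0],"travel":[0,0,0],"jaw":-1}]'
python3 -c "
from h import *
im=ctrl.get_image('scene'); crop('s',im,270,130,400,240,6,'pics/s13.png')
go((580.8,186.1,155),(580.8,186.1,6.7))"
```

```text
time: 50.6
position: [0.5291, 0.058, 0.1543]
tool_rot: [1.232, 1.195, -1.234]
ft_force: [0.8, -0.7, -0.2]
grip_width: 0.921
time: 50.8
position: [0.5304, 0.0578, 0.1544]
tool_rot: [1.234, 1.191, -1.232]
ft_force: [0.9, -0.1, -0.9]
grip_width: 0.993
t 50.85 pos [529.5  57.6 153.1] az -1.88 tilt x [-0.    -0.001 -1.   ] F [-0.2 -1.4 -0.2] w 0.992 q [ 0.63  0.21 -0.87  1.81  0.17  1.2  -0.32]
to (580.8, 186.1, 155) travel [-0.007  0.157 -0.434] dist 138.4 rows>= 4 per row [-0.0017  0.0392 -0.1084]
to (580.8, 186.1, 6.7) travel [ 0.494  0.    -0.   ] dist 148.3 rows>= 4 per row [ 1.236e-01  1.000e-04 -1.000e-04]
```

View pics/s13.png

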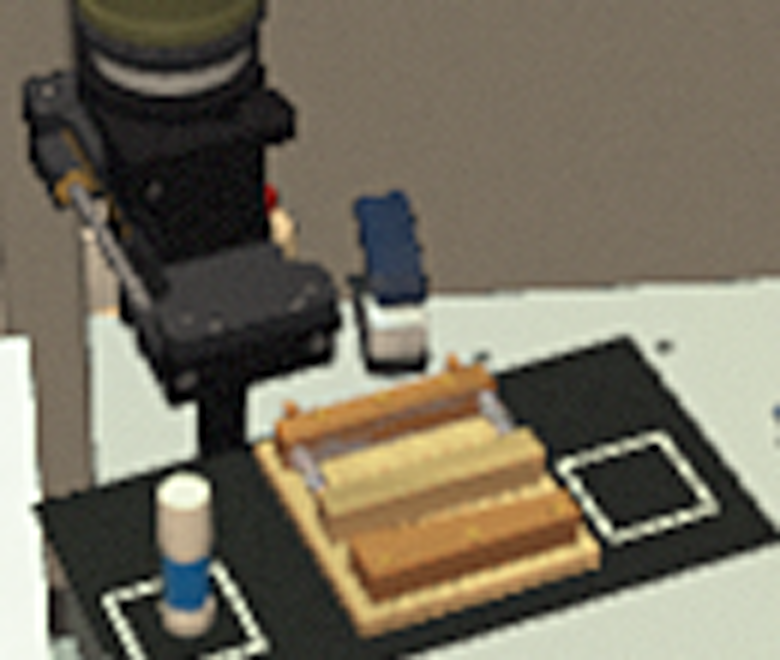

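```bash

python3 -m jog '[{"rot":[0,0,0],"travel":[0,0.04,-0.1],"jaw":-1},{"rot":[0,0,0],"travel":[0,0.04,-0.112],"jaw":-1},{"rot":[0,0,0],"travel":[0,0.04,-0.112],"jaw":-1},{"rot":[0,0,0],"travel":[0,0.037,-0.11],"jaw":-1},{"rot":[0,0,0],"travel":[0,0,0],"jaw":-1},{"rot":[0,0,0],"travel":[0.13,0,0],"jaw":-1},{"rot":[0,0,0],"travel":[0.13,0,0],"jaw":-1},{"rot":[0,0,0],"travel":[0,0,0],"jaw":-1}]'
python3 -m jog '[{"rot":[0,0,0],"travel":[0,0,0],"jaw":-1},{"rot":[0,0,0],"travel":[0,0,0],"jaw":-1}]'
python3 -c "
from h import *
go((580.8,186.1,6.7))"
```

```text
time: 51.65
position: [0.5761, 0.1836, 0.0686]
tool_rot: [1.224, 1.2, -1.244]
ft_force: [-1.2, -0.1, -0.8]
grip_width: 0.997
time: 51.85
position: [0.5821, 0.1869, 0.0772]
tool_rot: [1.235, 1.192, -1.231]
ft_force: [0.0, 0.2, 0.4]
grip_width: 1.001
t 51.85 pos [582.1 186.9  77.2] az -1.88 tilt x [ 0.002  0.001 -1.   ] F [0.  0.2 0.4] w 1.001 q [ 0.31  0.48 -0.84  1.7   0.39  1.14 -0.67]
to (580.8, 186.1, 6.7) travel [ 0.235 -0.005  0.003] dist 70.5 rows>= 2 per row [ 0.1175 -0.0024  0.0014]
```

```bash

python3 -m jog '[{"rot":[0,0,0],"travel":[0.1,-0.002,0.001],"jaw":-1},{"rot":[0,0,0],"travel":[0.09,0,0],"jaw":-1},{"rot":[0,0,0],"travel":[0.03,0,0],"jaw":-1},{"rot":[0,0,0],"travel":[0,0,0],"jaw":-1},{"rot":[0,0,0],"travel":[0,0,0],"jaw":-1},{"rot":[0,0,0],"travel":[0,0,0],"jaw":-1}]'
python3 -c "
from h import *
go((580.8,186.1,6.7))"
```

```text
time: 52.45
position: [0.5819, 0.1868, 0.0115]
tool_rot: [1.235, 1.192, -1.231]
ft_force: [-0.8, 0.6, -0.7]
grip_width: 0.998
t 52.45 pos [581.9 186.8  11.5] az -1.87 tilt x [ 0.003  0.001 -1.   ] F [-0.8  0.6 -0.7] w 0.998 q [ 0.27  0.56 -0.79  1.74  0.46  1.03 -0.72]
to (580.8, 186.1, 6.7) travel [ 0.016 -0.004  0.003] dist 5.0 rows>= 1 per row [ 0.0159 -0.0036  0.0026]
```

```bash

python3 -m jog '[{"rot":[0,0,0],"travel":[0.009,-0.001,0.001],"jaw":-1},{"rot":[0,0,0],"travel":[0,0,0],"jaw":1},{"rot":[0,0,0],"travel":[0,0,0],"jaw":1},{"rot":[0,0,0],"travel":[0,0,0],"jaw":1},{"rot":[0,0,0],"travel":[0,0,0],"jaw":1},{"rot":[0,0,0],"travel":[0,0,0],"jaw":1},{"rot":[0,0,0],"travel":[0,0,0],"jaw":1},{"rot":[0,0,0],"travel":[0,0,0],"jaw":1}]' 20
python3 -m jog '[{"rot":[0,0,0],"travel":[0,0,0],"jaw":1},{"rot":[0,0,0],"travel":[0,0,0],"jaw":1},{"rot":[0,0,0],"travel":[0,0,0],"jaw":1}]'
python3 -c "
from h import *
go((580.8,186.1,155),(519.2,-185.2,155),(519.2,-185.2,5))"
```

```text
time: 53.25
position: [0.5802, 0.186, 0.0068]
tool_rot: [1.233, 1.194, -1.233]
ft_force: [1.3, 0.1, -0.7]
grip_width: 0.453
time: 53.55
position: [0.5803, 0.1859, 0.0068]
tool_rot: [1.233, 1.194, -1.233]
ft_force: [-0.1, 0.3, 0.3]
grip_width: 0.32
t 53.55 pos [580.3 185.9   6.8] az -1.87 tilt x [ 0. -0. -1.] F [-0.1  0.3  0.3] w 0.32 q [ 0.27  0.56 -0.79  1.75  0.46  1.03 -0.72]
to (580.8, 186.1, 155) travel [-0.494  0.002 -0.001] dist 148.2 rows>= 4 per row [-1.235e-01  5.000e-04 -1.000e-04]
to (519.2, -185.2, 155) travel [ 0.    -0.165  1.244] dist 376.4 rows>= 9 per row [ 0.     -0.0183  0.1382]
to (519.2, -185.2, 5) travel [ 0.5 -0.  -0. ] dist 150.0 rows>= 4 per row [ 0.125 -0.    -0.   ]
```

```bash

python3 -m jog '[{"rot":[0,0,0],"travel":[-0.1,0,0],"jaw":1},{"rot":[0,0,0],"travel":[-0.14,0,0],"jaw":1},{"rot":[0,0,0],"travel":[-0.14,0,0],"jaw":1},{"rot":[0,0,0],"travel":[-0.14,0,0],"jaw":1},{"rot":[0,0,0],"travel":[0,0,0],"jaw":1},{"rot":[0,0,0],"travel":[0,-0.015,0.1],"jaw":1},{"rot":[0,0,0],"travel":[0,-0.018,0.138],"jaw":1},{"rot":[0,0,0],"travel":[0,-0.018,0.138],"jaw":1}]'
python3 -m jog '[{"rot":[0,0,0],"travel":[0,-0.018,0.138],"jaw":1},{"rot":[0,0,0],"travel":[0,-0.018,0.138],"jaw":1},{"rot":[0,0,0],"travel":[0,-0.018,0.138],"jaw":1},{"rot":[0,0,0],"travel":[0,-0.018,0.138],"jaw":1},{"rot":[0,0,0],"travel":[0,-0.018,0.138],"jaw":1},{"rot":[0,0,0],"travel":[0,-0.018,0.138],"jaw":1},{"rot":[0,0,0],"travel":[0,-0.006,0.04],"jaw":1},{"rot":[0,0,0],"travel":[0,0,0],"jaw":1}]'
python3 -m jog '[{"rot":[0,0,0],"travel":[0,0,0],"jaw":1},{"rot":[0,0,0],"travel":[0.1,0,0],"jaw":1},{"rot":[0,0,0],"travel":[0.14,0,0],"jaw":1},{"rot":[0,0,0],"travel":[0.14,0,0],"jaw":1},{"rot":[0,0,0],"travel":[0.06,0,0],"jaw":1},{"rot":[0,0,0],"travel":[0,0,0],"jaw":1},{"rot":[0,0,0],"travel":[0,0,0],"jaw":1},{"rot":[0,0,0],"travel":[0,0,0],"jaw":1}]'
python3 -c "
from h import *
go((519.2,-185.2,5))"
```

```text
time: 54.35
position: [0.56, 0.0728, 0.1615]
tool_rot: [1.231, 1.196, -1.233]
ft_force: [0.9, -0.7, -2.5]
grip_width: 0.323
time: 55.15
position: [0.517, -0.1882, 0.1615]
tool_rot: [1.236, 1.193, -1.239]
ft_force: [-0.2, 0.8, -2.1]
grip_width: 0.318
time: 55.95
position: [0.5204, -0.1848, 0.0327]
tool_rot: [1.233, 1.191, -1.23]
ft_force: [-0.3, 0.4, -2.2]
grip_width: 0.316
t 55.95 pos [ 520.4 -184.8   32.7] az -1.78 tilt x [ 0.003 -0.001 -1.   ] F [-0.3  0.4 -2.2] w 0.316 q [ 0.9   0.37 -0.71  1.88  0.29  0.99  0.04]
to (519.2, -185.2, 5) travel [ 0.092 -0.004  0.001] dist 27.7 rows>= 1 per row [ 0.0922 -0.0041  0.0014]
```

```bash

python3 -m jog '[{"rot":[0,0,0],"travel":[0.04,-0.001,0],"jaw":1},{"rot":[0,0,0],"travel":[0.025,0,0],"jaw":1},{"rot":[0,0,0],"travel":[0.01,0,0],"jaw":1},{"rot":[0,0,0],"travel":[0,0,0],"jaw":1},{"rot":[0,0,0],"travel":[0,0,0],"jaw":1},{"rot":[0,0,0],"travel":[0,0,0],"jaw":1}]'
python3 -m jog '[{"rot":[0,0,0],"travel":[0.004,0,0],"jaw":1},{"rot":[0,0,0],"travel":[0,0,0],"jaw":1},{"rot":[0,0,0],"travel":[0,0,0],"jaw":1}]'
```

```text
time: 56.55
position: [0.5185, -0.1855, 0.0086]
tool_rot: [1.233, 1.193, -1.233]
ft_force: [-0.1, 0.1, -1.9]
grip_width: 0.316
time: 56.85
position: [0.5183, -0.1855, 0.0072]
tool_rot: [1.233, 1.193, -1.233]
ft_force: [-0.7, 0.2, -2.4]
grip_width: 0.319
```

```bash

python3 -m jog '[{"rot":[0,0,0],"travel":[0.005,0.003,0],"jaw":1},{"rot":[0,0,0],"travel":[0,0,0],"jaw":1},{"rot":[0,0,0],"travel":[0,0,0],"jaw":1}]'
python3 -m jog '[{"rot":[0,0,0],"travel":[0.003,0,0],"jaw":1},{"rot":[0,0,0],"travel":[0,0,0],"jaw":1},{"rot":[0,0,0],"travel":[0,0,0],"jaw":1}]'
```

```text
time: 57.15
position: [0.5191, -0.1854, 0.0055]
tool_rot: [1.233, 1.194, -1.233]
ft_force: [1.3, 0.1, -2.8]
grip_width: 0.32
time: 57.45
position: [0.5193, -0.1855, 0.0048]
tool_rot: [1.233, 1.193, -1.233]
ft_force: [0.2, 0.3, -1.1]
grip_width: 0.319
```

```bash

python3 -m jog '[{"rot":[0,0,0],"travel":[0.0025,0,0],"jaw":1},{"rot":[0,0,0],"travel":[0,0,0],"jaw":1},{"rot":[0,0,0],"travel":[0,0,0],"jaw":1}]'
```

```text
time: 57.75
position: [0.5193, -0.1855, 0.0047]
tool_rot: [1.233, 1.193, -1.233]
ft_force: [-1.6, 1.2, 6.5]
grip_width: 0.317
```

Contact; release, rise, back off and check everything.

```bash

python3 -m jog '[{"rot":[0,0,0],"travel":[0,0,0],"jaw":-1},{"rot":[0,0,0],"travel":[0,0,0],"jaw":-1},{"rot":[0,0,0],"travel":[0,0,0],"jaw":-1},{"rot":[0,0,0],"travel":[0,0,0],"jaw":-1},{"rot":[0,0,0],"travel":[0,0,0],"jaw":-1},{"rot":[0,0,0],"travel":[-0.1,0,0],"jaw":-1},{"rot":[0,0,0],"travel":[-0.14,0,0],"jaw":-1},{"rot":[0,0,0],"travel":[-0.14,0,0],"jaw":-1}]'
python3 -m jog '[{"rot":[0,0,0],"travel":[-0.14,0,0],"jaw":-1},{"rot":[0,0,0],"travel":[-0.06,-0.05,0.1],"jaw":-1},{"rot":[0,0,0],"travel":[0,-0.05,0.13],"jaw":-1},{"rot":[0,0,0],"travel":[0,-0.05,0.13],"jaw":-1},{"rot":[0,0,0],"travel":[0,-0.05,0.13],"jaw":-1},{"rot":[0,0,0],"travel":[0,-0.05,0.13],"jaw":-1},{"rot":[0,0,0],"travel":[0,0,0],"jaw":-1},{"rot":[0,0,0],"travel":[0,0,0],"jaw":-1}]'
python3 -c "
from h import *
im=ctrl.get_image('scene'); crop('s',im,180,140,480,340,2.6,'pics/s14.png')
crop('s',im,270,150,400,260,6,'pics/s14z.png')
im=ctrl.get_image('top'); crop('s',im,180,150,460,310,2.8,'pics/t14.png'); crop('s',im,185,235,270,300,9,'pics/t14z.png')
st()"
```

```text
time: 58.55
position: [0.5186, -0.1851, 0.1187]
tool_rot: [1.233, 1.195, -1.233]
ft_force: [1.7, -0.7, 0.3]
grip_width: 0.947
time: 59.35
position: [0.4374, -0.3698, 0.1776]
tool_rot: [1.236, 1.193, -1.235]
ft_force: [0.5, -0.4, 0.2]
grip_width: 0.998
t 59.45 pos [ 439.  -367.5  178. ] az -1.77 tilt x [ 0.     0.001 -1.   ] F [ 0.9  0.4 -0.3] w 1.002 q [ 1.21  0.24 -0.64  1.69  0.15  1.26  0.51]
```

View pics/s14.png

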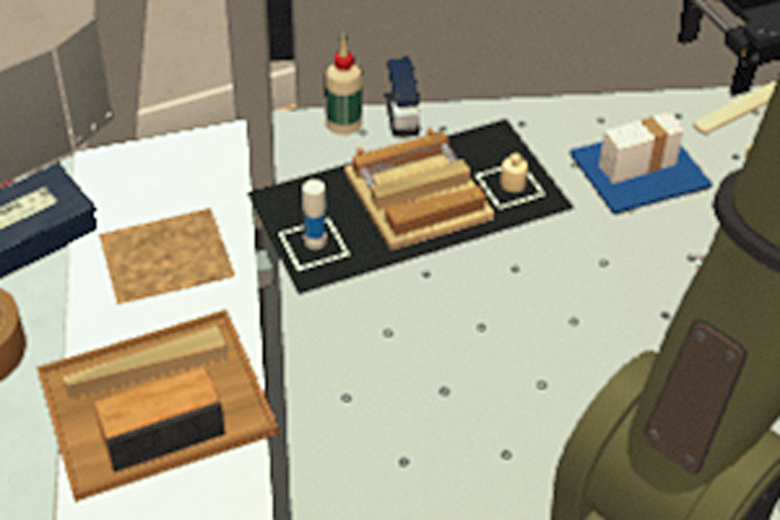

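View pics/s14z.png

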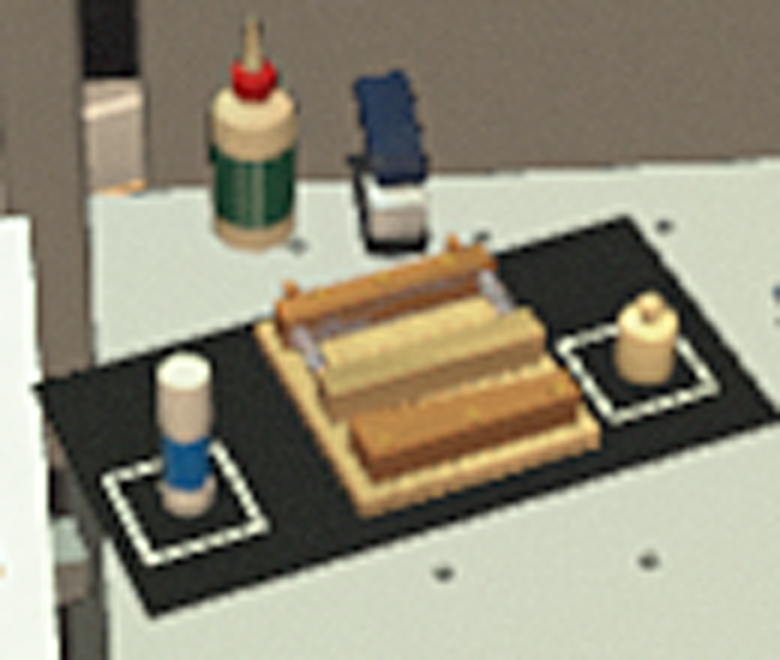

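View pics/t14.png

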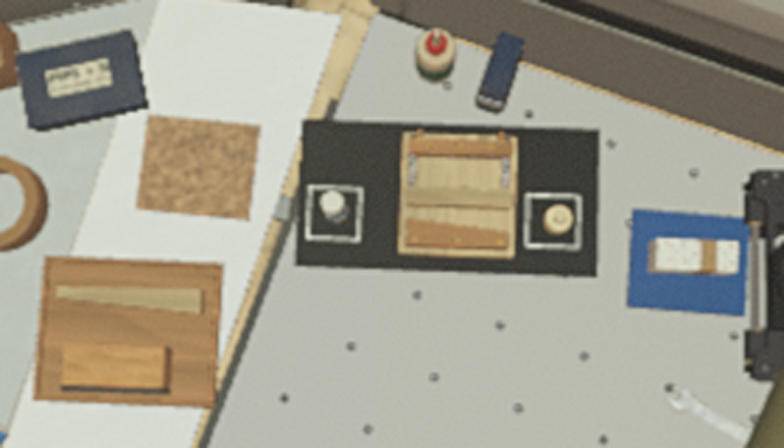

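View pics/t14z.png

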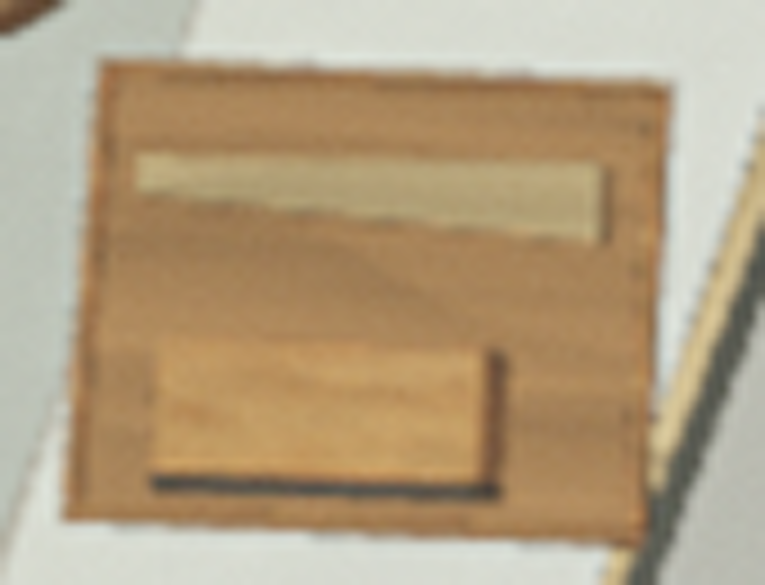

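```bash
python3 -c "
from h import *
print('wedge',np.mean([uz('top',p,185,235,9,.030) for p in[(135,153),(602,163),(600,242),(135,190)]],0),'block',np.mean([uz('top',p,185,235,9,.056) for p in[(155,340),(488,350),(482,485),(152,472)]],0))
print('pack',np.mean([uz('top',p,180,150,2.8,.070) for p in[(650,237),(738,240),(738,275),(648,272)]],0))
print('knob',uz('scene',(650,300),270,150,6,.048),'glue',uz('scene',(184,368),270,150,6,.088))
print(ctrl.close_job())"
```

```text
wedge [432.14776484 284.14392252  30.        ] block [356.37150528 291.96487323  56.        ]
pack [ 474.39648226 -324.73244185   70.        ]
knob [ 519.8988306  -185.13908568   48.        ] glue [532.64227813  58.58027632  88.        ]
the job is handed in; nothing more can be done
None
```

The job was handed in after about 59 s of the 144 s, with every step carried out in the order asked. No verdict came back.

**What I did:**
1. I stood the weight and the glue stick on the cork mat.
2. I drove the wedge about 34 mm out with the held block. The force I read rose to about 12 N, then dropped to nothing as the wedge came loose.
3. I laid the block and the wedge in the tray, with the block now in the half that was empty at the start.
4. I stood the pack on the delivery board.
5. I put the glue stick and the weight back on their squares.

**Last checks, from the final pictures:**

| Item | Result |
|---|---|
| Weight | upright, about 1.5 mm from its starting point |
| Glue stick | upright, no measurable shift |
| Pack | upright on its long edge, about 5 mm from the board centre |
| Wedge | flat in the tray, about 39 mm from the tray centre (62 mm allowed) |
| Block | flat in the tray, about 37 mm from the tray centre (62 mm allowed) |
| Oil bottle | same pixels as at the start |
| Gripper | open, clear of everything, about 178 mm up |

Nothing failed. The two cameras differed by up to about 3 mm on some points, most likely from the calibration limit and pixel size. That is well inside the tolerances.

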